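# Prop the roller feed and load it

## Task

Set the slope of the roller track: raise its head (it has a tab for this), put the taller aluminium spacer block flat on the bench squarely under the rest bar, and lower the track until the bar rests on it. Then push the carton off the landing onto the rollers so that it rolls down to the stop, and after it the tin, so that it rolls down against the carton; keep both upright and slide them, do not lift them. Leave the lower block and all the other lab ware where they stand.

Things in the scene. Friction and masses are not known exactly. Their poses are not given: they have to be found in the camera images.
- station: Fixed feed station. Origin on the bench top under the middle of the edge where landing and roller track meet; x runs down the track from the landing to the stop, y across it (the robot is on the -y side), z up. The track's hinge axis lies at x = 360, z = 30 mm; its end brackets reach y = +-84 mm.
- landing (a point): Middle of the landing's track edge, on its surface; axes as the station. The landing is a flat grey shelf 99 mm above the bench, x -220 to 0, y -195 to +195 mm, no rim. At its track edge two upright steel guides 22 mm high narrow the mouth from 158 mm (at x = -46) to 106 mm (at x = 3).
- track (a joint): Angle (rad) of the hinged roller track: 0 level and lowest, grows as its head (at the landing) is raised, limit 0.26. Stiff hinge: the empty track stays where it is left; at the tab it takes about 12 N to raise, 3 N to lower; with a case near the head it sinks unless propped. On the high block it reads 0.136 and the roller tops at the head are then 2 mm below the landing.
- track_stop (a point): On the track: middle of the stop's face, at roller-top height; x points down the track (into the stop), y across, z normal to the rollers (turns with the track). The stop rises 39 mm over the rollers. Lane 108 mm wide between rails 7 mm thick that stand 12 mm above the 12 free-turning, lightly braked rollers (a case takes 1 to 3 s to roll down).
- track_tab (a point): On the track: top centre of the lifting tab, a dark steel upright plate 10 mm thick (across y), 44 mm long, 62 mm high, outside the rail on the far (+y) side near the head, 31 mm clear of the rail. With the track level it is at x = 40, y = 97, z = 92 mm of the station; two flat arms join it to the rail at z 30 to 38 mm.
- track_bar (a point): On the track: underside, middle, of the round rest bar (16 mm thick, 134 mm long across the track) that is to lie on the spacer block. With the track level it is at x = 110, y = 0, z = 14 mm of the station, 250 mm from the hinge. The rails' undersides are 10 mm higher, their tops at z = 62 mm with the track level.
- carton: Cardboard carton 110 (x) x 96 (y) x 85 (z) mm, about 0.45 kg, starts on one side of the landing (either side, drawn at random), long side roughly along the track. Origin: centre of its underside.
- tin: Closed steel tin, lower than the carton: 100 (x) x 96 (y) x 50 (z) mm, about 0.45 kg, starts on the other side of the landing. Origin: centre of its underside.
- block_high: The taller aluminium spacer block, 90 (x) x 45 (y) x 48 (z) mm, 0.5 kg, on the bench. Origin: centre of its underside.
- block_low: The lower aluminium spacer block, 90 x 45 x 30 mm: not wanted. Origin: centre of its underside.
- beaker: Bystander: glass beaker, 66 mm wide, 85 high, origin under its centre.
- wash_bottle: Bystander: white wash bottle with red cap, 72 mm wide, 200 high, spout reaching 50 mm along its x; origin under its centre.
- jar: Bystander: jar with blue cap, 68 mm wide, 110 high, origin under its centre.
- flask: Bystander: conical flask, 84 mm wide, 114 high, origin under its centre.
- timer: Bystander: black lab timer 70 x 60 x 22 mm lying on the bench, origin under its centre.
- pump: Bystander: red hand pipette pump, 150 mm long (along x), 24 thick, lying, origin under its centre.

How it is judged:
On the way, in this order (a step that is already met when the one before it is completed fails the run):
1. the track lies on the high block at its set angle, free of the robot, with both cases still off it (value of joint track between 0.124 and 0.145 rad and x of block_high in the frame of station between 0.092 and 0.128 m and y of block_high in the frame of station between -0.105 and 0.105 m and height (world z) of block_high below 0.004 m and angle between block_high's own z axis and vertical below 0.06 rad and contact force between the fingers and station below 0.1 N and x of each of carton, tin in the frame of station below -0.05 m), for 0.2 s.
2. the carton has rolled to the stop (x of carton in the frame of track_stop between -0.067 and -0.05 m and y of carton in the frame of track_stop between -0.015 and 0.015 m and z of carton in the frame of track_stop between -0.005 and 0.006 m and angle between the z axis of carton and the z axis of track_stop, either way round below 0.06 rad and linear speed of carton below 0.02 m/s), for 0.2 s.
At the end, for the whole second after the job is handed in: Track on the high block (0.124 to 0.145 rad), block upright on the bench, its centre within 18 mm of the rest bar along the track and 105 mm of the middle line; both cases flat in the lane, at rest: carton's front within 12 mm of the stop, tin's centre 150 to 180 mm from it (all of step 2 and value of joint track between 0.124 and 0.145 rad and x of block_high in the frame of station between 0.092 and 0.128 m and y of block_high in the frame of station between -0.105 and 0.105 m and height (world z) of block_high below 0.004 m and angle between block_high's own z axis and vertical below 0.06 rad and x of tin in the frame of track_stop between -0.18 and -0.15 m and y of tin in the frame of track_stop between -0.015 and 0.015 m and z of tin in the frame of track_stop between -0.005 and 0.006 m and angle between the z axis of tin and the z axis of track_stop, either way round below 0.06 rad and linear speed of tin below 0.02 m/s); the robot touches nothing.
It fails at once if the carton or the tin is lifted off the landing (height (world z) of any of carton, tin above 0.122 m).
It fails at once if a bystander or the low block is shifted by more than 30 mm (distance of any of beaker, wash_bottle, jar, flask, timer, pump, block_low from where it was at the start of the episode above 0.03 m).
It fails at once if a bystander is tipped (angle between any of beaker, wash_bottle, jar, flask, timer, pump's own z axis and vertical above 0.5 rad).
It fails at once if the carton or the tin is tipped or falls off (angle between any of carton, tin's own z axis and vertical above 0.45 rad or height (world z) of any of carton, tin below 0.035 m).
It also fails if it takes over 72 s, if anything falls off the work surface, if the arm or the gripper's body presses on something with over 40 N, if the wrist force passes 120 N, or if a joint passes its speed limit or range.

## Robot

A 6-joint arm with a two-finger parallel gripper is mounted at the origin on the work surface. World frame = base frame: x ahead of the robot, y to its left, z up, the work surface at z = 0. Lengths are in m, angles in rad, forces in N, time in s.
With the tool pointing down it reaches from about 0.35 to 0.975 m from the base axis. Payload 4.9 kg.
Tool frame: the origin (TCP) lies at the very end of the fingers, on their centre line; the grasp point (between the pads) lies 19 mm behind it; x points along the fingers, y is the direction in which the jaws open and shut, and the axes are right-handed (so a half turn about x gives the same grasp; the last joint's range is limited). The gripper opens to 85 mm and grips with 20 to 120 N. Pads are 22 mm wide; open, the fingers measure 114 mm over their backs; the gripper's body (76 mm by 85 mm) begins 54 mm behind the grasp point. The pads swing forward as they close: fully open they stand 13 mm farther back than shut.
Start: joints at [1.04, 0.053, 1.613, -0, 1.476, -0.119], TCP at [0.25, 0.573, 0.231] pointing down, gripper open.
Joint ranges: [-3.01, 3.01], [-1.01, 2.22], [0.06, 2.58], [-1.02, 4.17], [0.09, 2.62], [-3.14, 3.14]. Speed limits (rad/s): [2.57, 2.57, 3.14, 3.14, 3.14, 3.14].

## Interface

Orientations are given as a rotation vector (axis times angle).
In Python, from bench import bot gives the robot as it stands. The module is installed in compiled form; this text tells all that it offers.
- The arm moves only by the shell command python3 -m inch 'ROWS' [FORCE]. ROWS is text: rows parted by semicolons, each of 7 numbers parted by spaces: the shift along the tool's x, y, z scaled (see below), then the turn, a rotation vector about the tool's x, y, z scaled (see below), then the closure, from -1 (fully open) to 1 (shut), so that 0 is half open. In form: dx dy dz wx wy wz grip; .... A call has 1 to 10 rows; each row is the pose to reach, as a shift and turn from the pose measured when the call began, along the tool's axes at that moment; what a row does not reach only later rows make up. The controller multiplies each number of a shift by 0.3 m and each number of a turn by 30 degrees. A row lasts 1/8 s, in which the tool goes at most 62.5 mm and 10.7 degrees, less where a joint would pass 70% of its speed; a pose out of reach is approached as far as the arm can. A call with a number of a shift or a turn outside -1 to 1 is refused whole. A call with a gripper value outside its range is refused whole. The fingers move at their own pace and stop on an object; FORCE is the grip in N (left out, the last holds). Time passes only in rows, so rows that repeat a pose let the fingers close. It gives the time, the measured TCP pose, the force and the opening at its end, in the units of the state.
- bot.get_obs(): the state, without advancing time (a new reading comes with each control period).
- bot.snapshot(name): name is "side" or "top"; returns a dict with "image" (384x512x3 uint8, blue, green, red), "fx", "fy", "cx", "cy" (pixels), "world_from_camera" (4x4, takes a point from camera to world coordinates). Camera axes: x right, y down, z forward; pixel columns grow to the right and rows downward; lengths in m; the calibration is good to about 2 mm. A picture is of the moment at which its call begins. There is no depth.
- bot.sign_off(): hands the job in, once; it reports no verdict.
The state is a dict: "time": time; "joints": joint angles; "qvel": joint speeds; "effort": joint torques, N m; "position": TCP position; "orientation": TCP orientation; "ft_force": force on the tool from outside, world axes, zero at the start; "torque": the same for the moment, N m; "finger_gap": opening from 0.0 (shut) to 1.0 (fully open).
Only numpy, scipy, OpenCV 4.12 (cv2) and the standard library are available. Lean on these libraries where they do the work, as an engineer would, in place of code of your own. Each camera call takes 0.05 s, during which the arm holds its last target.

## Working session

There is one attempt and no reset: what is moved stays moved. The work goes in short steps, Python scripts to look and compute and a shell command to move; the robot and the scene stay as the last step left them, time stands still between calls to the robot, and variables do not carry over. Pictures are saved under pics/ and viewed, and the job is handed in when it is done.

```bash
mkdir -p pics; ls
python3 - <<'E'
from bench import bot
import cv2,numpy as np
print(bot.get_obs())
for n in("side","top"):
    s=bot.snapshot(n);cv2.imwrite(f"pics/{n}0.png",s["image"]);print(n,s["fx"],s["fy"],s["cx"],s["cy"]);print(np.round(s["world_from_camera"],4).tolist())
E
```

```text
pics
{'time': 0.0, 'joints': array([ 1.03998605e+00,  5.33460396e-02,  1.61427586e+00,  3.49143585e-07,
        1.47598121e+00, -1.19012351e-01]), 'qvel': array([-6.71123698e-04,  8.72260566e-05, -2.61513417e-04, -5.01798246e-04,
       -1.82122842e-03,  6.60235494e-04]), 'effort': array([-9.32474832e-04, -3.93717992e+01, -3.70159185e+01, -1.92567295e-04,
        7.33432593e-03,  1.28542510e-05]), 'position': array([0.24985664, 0.57221904, 0.23008055]), 'orientation': array([ 0.32153478,  1.54719747, -0.32454505]), 'ft_force': array([ 1.71658005, -0.6546332 , -0.06095612]), 'torque': array([ 0.01264873, -0.01020713, -0.01135885]), 'finger_gap': 1.0001339556220479}
side 413.4851067881526 413.4851067881526 250.92925757403725 194.3762082451402
[[0.9967, -0.0728, 0.0365, 0.5224], [-0.0795, -0.7718, 0.6309, -0.8592], [-0.0177, -0.6317, -0.775, 1.124], [0.0, 0.0, 0.0, 1.0]]
top 436.73832942845246 436.73832942845246 256.5205367962222 191.18367697706898
[[0.0133, -0.9949, 0.0997, 0.4219], [-0.9998, -0.0119, 0.0144, -0.0338], [-0.0131, -0.0999, -0.9949, 1.531], [0.0, 0.0, 0.0, 1.0]]
```

View pics/side0.png

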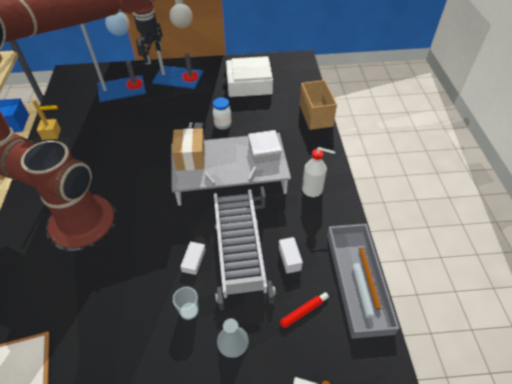

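View pics/top0.png

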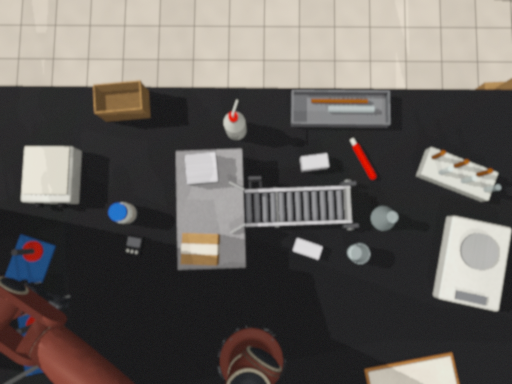

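```bash
cat > h.py <<'E'
from bench import bot
import cv2,numpy as np
from scipy.spatial.transform import Rotation as R
def ray(s,u,v):
    T=np.array(s["world_from_camera"]);d=T[:3,:3]@np.array([(u-s["cx"])/s["fx"],(v-s["cy"])/s["fy"],1]);return T[:3,3],d
def onz(s,u,v,z):
    o,d=ray(s,u,v);return o+d*(z-o[2])/d[2]
def tri(s1,p1,s2,p2):
    o1,d1=ray(s1,*p1);o2,d2=ray(s2,*p2)
    k=np.linalg.lstsq(np.array([d1,-d2]).T,o2-o1,rcond=None)[0]
    a=o1+k[0]*d1;b=o2+k[1]*d2;return (a+b)/2,np.linalg.norm(a-b)
def proj(s,p):
    T=np.linalg.inv(s["world_from_camera"]);c=T[:3,:3]@np.array(p)+T[:3,3];return s["fx"]*c[0]/c[2]+s["cx"],s["fy"]*c[1]/c[2]+s["cy"]
def crop(s,name,u0,v0,w,h,k):
    im=s["image"][v0:v0+h,u0:u0+w];im=cv2.resize(im,None,fx=k,fy=k,interpolation=cv2.INTER_CUBIC)
    st=20
    for u in range((u0+st-1)//st*st,u0+w,st):
        cv2.line(im,(int((u-u0+.5)*k),0),(int((u-u0+.5)*k),6),(0,255,255),1);cv2.putText(im,str(u),(int((u-u0)*k),16),0,.35,(0,255,255),1)
    for v in range((v0+st-1)//st*st,v0+h,st):
        cv2.line(im,(0,int((v-v0+.5)*k)),(6,int((v-v0+.5)*k)),(0,255,255),1);cv2.putText(im,str(v),(8,int((v-v0+.5)*k)+4),0,.35,(0,255,255),1)
    cv2.imwrite("pics/"+name+".png",im)
E
python3 - <<'E'
from h import *
s=bot.snapshot("top");crop(s,"t1",165,135,200,145,4)
s=bot.snapshot("side");crop(s,"s1",160,110,160,150,4);crop(s,"s2",160,180,160,150,4)
E
```

```text
(no output)
```

View pics/t1.png

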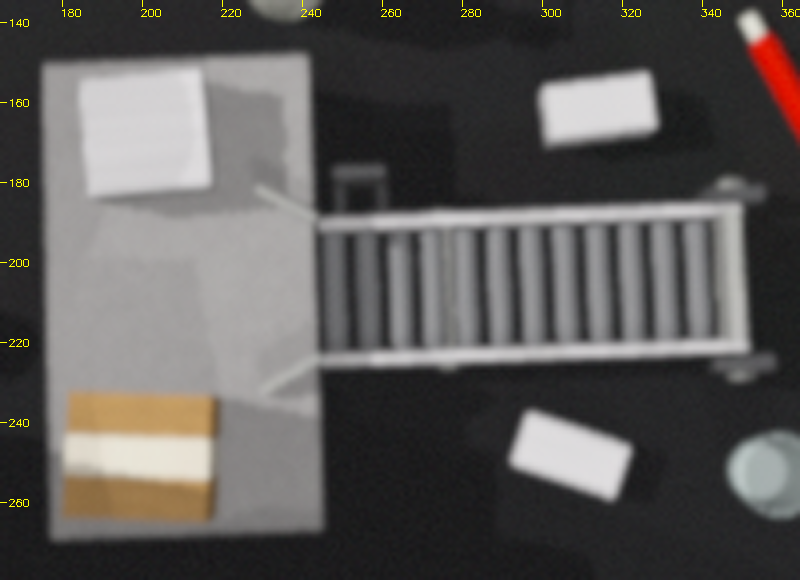

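View pics/s1.png

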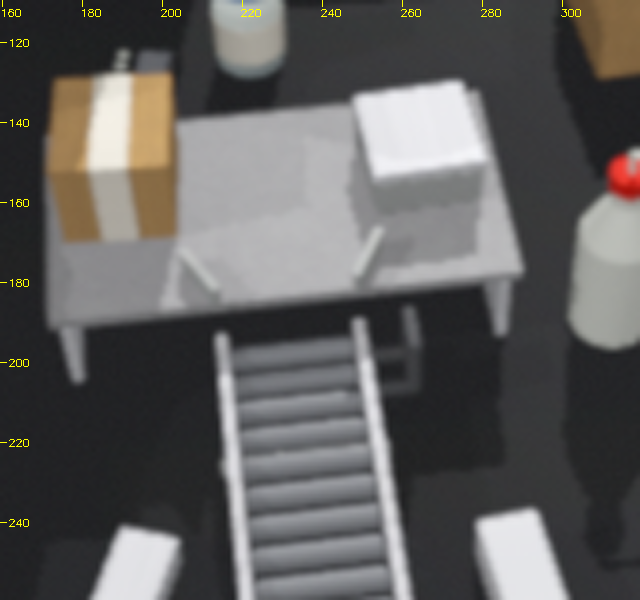

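View pics/s2.png

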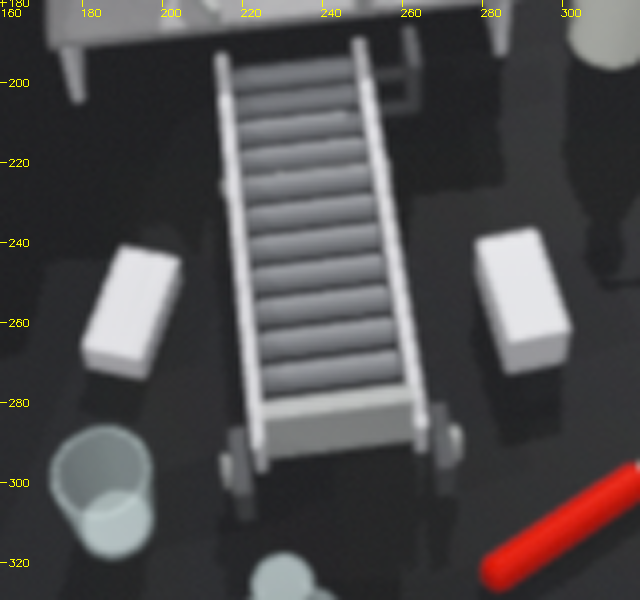

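```bash
cat >> h.py <<'E'
ST=None
E
python3 - <<'E'
from h import *
t=bot.snapshot("top");s=bot.snapshot("side")
for n,p in dict(TL=(174.5,151),TR=(241.5,148.3),BR=(245.5,267),BL=(177.5,269.5)).items(): print(n,onz(t,*p,.099)[:2])
# side: track edge corners, near (172?,190) far(289,176)
for p in [(171.5,190),(288.5,176)]: print('side',onz(s,*p,.099)[:2])
print('trackcorner near',tri(t,(245.5,267),s,(171.5,190)),'far',tri(t,(241.5,148.3),s,(288.5,176)))
crop(t,"t2",285,140,60,40,12)
crop(s,"s3",265,225,50,60,10)
crop(t,"t3",280,225,60,45,12)
E
```

```text
TL [0.69682582 0.26226072]
TR [0.70835187 0.0388735 ]
BR [0.31813195 0.01936531]
BL [0.30697161 0.23996816]
side [0.31588589 0.01770789]
side [0.70093767 0.04188445]
trackcorner near (array([0.31678892, 0.01923722, 0.0973557 ]), np.float64(0.0024715087150881812)) far (array([0.70375703, 0.03848938, 0.10369589]), np.float64(0.007172185034205034))
```

View pics/t2.png

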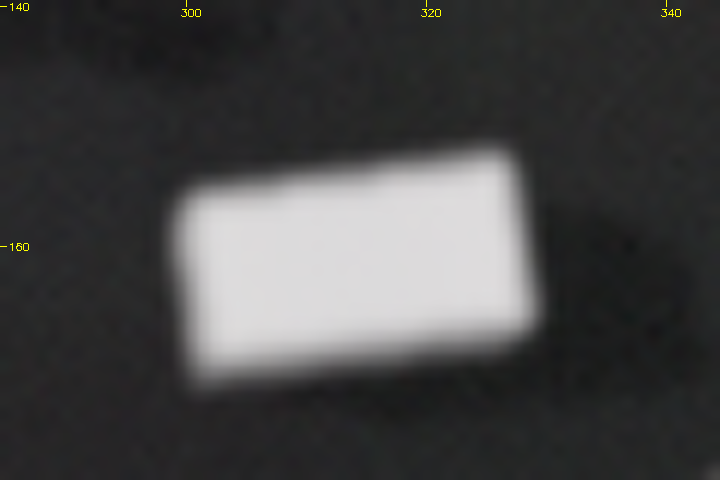

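View pics/s3.png

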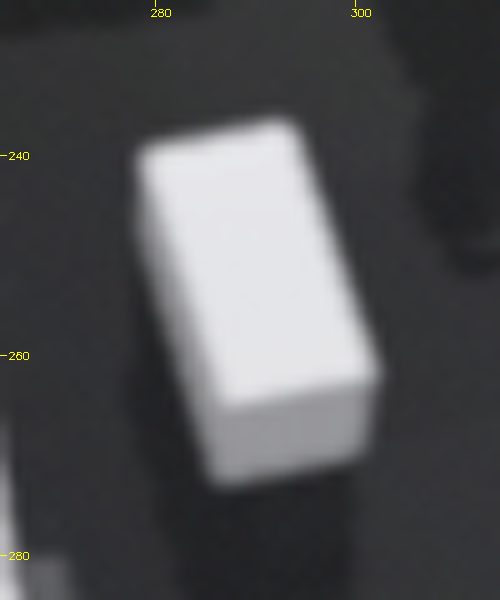

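Run:
```python
from h import *
t=bot.snapshot("top");s=bot.snapshot("side")
for a,b in [((299.2,155.5),(278.5,239.5)),((326.8,152),(301.8,262)) ]: print(tri(t,a,s,b))
S=[(278.5,239.5),(293.8,236.8),(302,262),(287,265)]
P=[onz(s,*p,.048) for p in S];print(np.round(P,4),np.mean(P,0))
print('bottom',[onz(s,*p,0)[:2] for p in [(286,273),(300.5,270)]])
T=[(299.2,155.3),(327,152),(329,166),(301.2,170)]
Pt=[onz(t,*p,.048) for p in T];print(np.round(Pt,4),np.mean(Pt,0))
for n,p in dict(hubfar=(346.5,180.5),hubnear=(350,233)).items(): print(n,onz(t,*p,.03))
# rails tops at head & ends in the top view
for n,p in dict(farhead=(243,190),farend=(348,187),nearhead=(243.5,224.5),nearend=(350,221)).items(): print(n,onz(t,*p,.06))
print('tab',onz(t,253,176,.092),onz(t,253,177,.092), onz(s,260.5,193,.092))
```

```text
(array([ 0.67035939, -0.16009712,  0.04127212]), np.float64(0.05225628457735632))
(array([ 0.70605414, -0.25245838,  0.04544802]), np.float64(0.006329956531253787))
[[ 0.6435 -0.1698  0.048 ]
 [ 0.6917 -0.1643  0.048 ]
 [ 0.703  -0.2544  0.048 ]
 [ 0.6576 -0.2604  0.048 ]] [ 0.67395246 -0.21223684  0.048     ]
bottom [array([ 0.65689613, -0.26065395]), array([ 0.7021686 , -0.25445567])]
[[ 0.6963 -0.1574  0.048 ]
 [ 0.7088 -0.2527  0.048 ]
 [ 0.6602 -0.2594  0.048 ]
 [ 0.6453 -0.1644  0.048 ]] [ 0.67764378 -0.2084816   0.048     ]
hubfar [ 0.61316666 -0.32232311  0.03      ]
hubnear [ 0.432801  -0.3329305  0.03     ]
farhead [0.57283157 0.03336549 0.06      ]
farend [ 0.58726827 -0.32145175  0.06      ]
nearhead [0.45629565 0.02977135 0.06      ]
nearend [ 0.47264359 -0.32727248  0.06      ]
tab [ 6.16719180e-01 -5.79225336e-04  9.20000000e-02] [ 0.61336808 -0.00062655  0.092     ] [ 0.6023333  -0.01618972  0.092     ]
```

```bash
cat >> h.py <<'E'
YAW=np.deg2rad(2.85)
O=np.array([.511,.029,0])
XS=np.array([np.sin(YAW),-np.cos(YAW),0]);YS=np.array([np.cos(YAW),np.sin(YAW),0]);ZS=np.array([0,0,1.])
def st2w(x,y,z): return O+XS*x+YS*y+ZS*z
def w2st(p): d=np.array(p)-O;return np.array([d@XS,d@YS,d[2]])
def stR(jaw,tilt_y=0,tilt_x=0):
    """tool x down; jaw direction angle (deg) in station frame from x_st; tilts deg about station y / x"""
    a=np.deg2rad(jaw);y=XS*np.cos(a)+YS*np.sin(a);x=-ZS;z=np.cross(x,y)
    M=np.array([x,y,z]).T
    return (R.from_rotvec(YS*np.deg2rad(tilt_y))*R.from_rotvec(XS*np.deg2rad(tilt_x))).as_matrix()@M
def go(pos,Rt=None):
    o=bot.get_obs();R0=R.from_rotvec(o["orientation"]).as_matrix();d=R0.T@(np.array(pos)-o["position"])/.3
    w=np.zeros(3) if Rt is None else R.from_matrix(R0.T@Rt).as_rotvec()/np.deg2rad(30)
    print("row",np.round(d,4),np.round(w,3),"dist",round(float(np.linalg.norm(d)*.3),4))
def stat():
    o=bot.get_obs();Rm=R.from_rotvec(o["orientation"]).as_matrix();print("t",round(o["time"],2),"st",np.round(w2st(o["position"]),4),"ax_st",np.round(np.array([XS,YS,ZS])@Rm,3).tolist(),"F",np.round(o["ft_force"],1),"gap",round(o["finger_gap"],3),"j",np.round(o["joints"],2))
E
python3 - <<'E'
from h import *
stat()
t=bot.snapshot("top");s=bot.snapshot("side")
for n,p,z in [("bottle",(235,128),.1),("jar",(122,212),.11),("beaker",(359,254),.05),("lowblk1",(292.5,251),.03),("l2",(296.5,238),.03),("l3",(319.5,247),.03),("l4",(316,259),.03)]: print(n,np.round(w2st(onz(t,*p,z)),3))
# cases
for n,P,z in [("carton",[(180.5,233),(218,234),(217.5,264),(180,262.5)],.184),("tin",[(184.5,155.5),(214,152.5),(217,181),(186.5,184)],.149)]:
    q=np.array([w2st(onz(t,*p,z)) for p in P]);print(n,np.round(q[:,:2],3).tolist(),q.mean(0))
print("block",w2st((.676,-.210,0)), w2st((.674,-.212,0)))
print("tab",w2st(onz(t,253,176.5,.092)))
print("desired"); go(st2w(.04,.097,.2),stR(90)); go(st2w(.04,.097,.2),stR(-90))
E
```

```text
t 0.4 st [-0.556  -0.2335  0.2311] ax_st [[0.0, -0.895, 0.445], [-0.0, 0.445, 0.895], [-1.0, -0.0, -0.0]] F [-0.5 -0.6  0.1] gap 1.001 j [ 1.04  0.05  1.61  0.    1.48 -0.12]
bottle [-0.019  0.267  0.1  ]
jar [-0.397 -0.001  0.11 ]
beaker [ 0.38  -0.167  0.05 ]
lowblk1 [ 0.159 -0.15   0.03 ]
l2 [ 0.175 -0.106  0.03 ]
l3 [ 0.251 -0.14   0.03 ]
l4 [ 0.237 -0.18   0.03 ]
carton [[-0.193, -0.077], [-0.078, -0.084], [-0.082, -0.175], [-0.196, -0.166]] [-0.13712964 -0.12554272  0.184     ]
tin [[-0.182, 0.171], [-0.087, 0.177], [-0.08, 0.085], [-0.177, 0.079]] [-0.13145951  0.12794185  0.149     ]
block [0.24690841 0.15291251 0.        ] [0.2488065  0.15081554 0.        ]
tab [0.03473946 0.10244285 0.092     ]
desired
row [ 0.1043 -1.2883  1.8711] [2.119 0.    0.   ] dist 0.6822
row [ 0.1043 -1.2883  1.8711] [-3.881 -0.     0.   ] dist 0.6822
```

```bash
python3 -m inch '0 -0.43 0.62 0.7 0 0 0; 0 -0.43 0.62 0.7 0 0 0;0 -0.43 0.62 0.7 0 0 0;0 -0.43 0.62 0.7 0 0 0;0 -0.43 0.62 0.7 0 0 0' 40
python3 - <<'E'
from h import *
stat();go(st2w(.04,.1,.2),stR(90))
E
```

```text
time: 1.12
position: [0.3702, 0.3783, 0.2315]
orientation: [0.612, 1.482, -0.611]
ft_force: [-0.7, 0.3, 0.4]
finger_gap: 0.503
t 1.12 st [-0.3559 -0.1233  0.2315] ax_st [[-0.0, -0.673, 0.739], [0.001, 0.739, 0.673], [-1.0, 0.001, 0.0]] F [-0.7  0.3  0.4] gap 0.503 j [ 0.66 -0.18  1.83 -0.    1.49 -0.13]
row [ 0.1054 -0.3384  1.4767] [ 1.411e+00  0.000e+00 -1.000e-03] dist 0.4556
```

```bash
python3 -m inch '0 -0.22 0.97 0.95 0 0 0; 0 -0.22 0.97 0.95 0 0 0;0 -0.22 0.97 0.95 0 0 0;0 -0.22 0.97 0.95 0 0 0;0 -0.22 0.97 0.95 0 0 0;0 -0.22 0.97 0.95 0 0 0;0 -0.22 0.97 0.95 0 0 0'
python3 - <<'E'
from h import *
stat();go(st2w(.04,.1,.13),stR(90))
E
```

```text
time: 2.0
position: [0.5298, 0.1274, 0.2315]
orientation: [0.992, 1.334, -0.991]
ft_force: [-0.7, 0.4, -1.1]
finger_gap: 0.498
t 2.0 st [-0.0973  0.0237  0.2315] ax_st [[-0.001, -0.24, 0.971], [0.0, 0.971, 0.24], [-1.0, 0.0, -0.001]] F [-0.7  0.4 -1.1] gap 0.498 j [ 0.1  -0.14  1.8   0.    1.48 -0.19]
row [0.3378 0.1372 0.5056] [ 0.462 -0.002 -0.   ] dist 0.187
```

```bash
python3 -m inch '0.1 0.133 0.506 0.462 0 0 0;0.2 0.133 0.506 0.462 0 0 0;0.33 0.133 0.506 0.462 0 0 0;0.33 0.133 0.506 0.462 0 0 0;0.33 0.133 0.506 0.462 0 0 0'
python3 - <<'E'
from h import *
stat()
t=bot.snapshot("top");s=bot.snapshot("side");crop(t,"t5",200,140,100,75,7);crop(s,"s5",190,120,110,110,6)
E
```

```text
time: 2.62
position: [0.6114, -0.0047, 0.1324]
orientation: [1.172, 1.235, -1.171]
ft_force: [-0.1, -0.2, 0.2]
finger_gap: 0.501
t 2.62 st [0.0387 0.0986 0.1324] ax_st [[-0.002, -0.002, 1.0], [-0.001, 1.0, 0.002], [-1.0, -0.001, -0.002]] F [-0.1 -0.2  0.2] gap 0.501 j [-0.13  0.1   1.73  0.    1.31 -0.18]
```

View pics/t5.png

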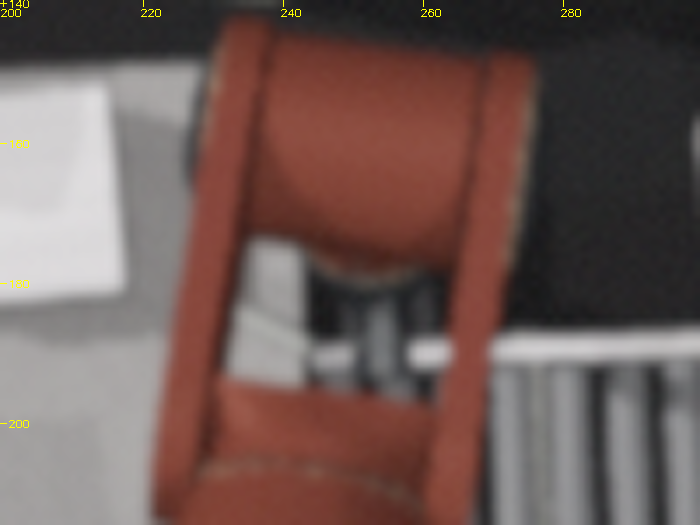

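View pics/s5.png

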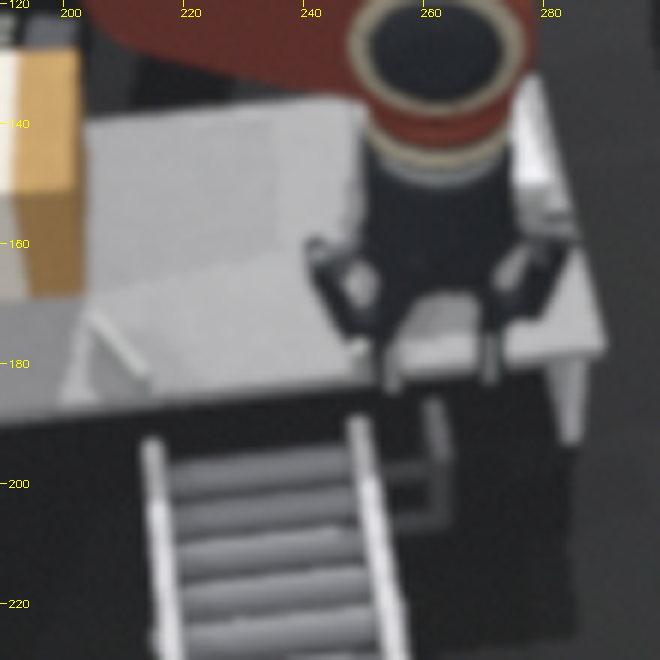

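```bash
python3 -m inch '0.11 0 0 0 0 0 0;0.212 0 0 0 0 0 0;0.212 0 0 0 0 0 0;0.212 0 0 0 0 0 1;0.212 0 0 0 0 0 1;0.212 0 0 0 0 0 1;0.212 0 0 0 0 0 1' 60
python3 - <<'E'
from h import *
stat()
s=bot.snapshot("side");crop(s,"s6",190,120,110,110,6)
E
```

```text
time: 3.6
position: [0.6121, -0.0044, 0.0735]
orientation: [1.172, 1.233, -1.169]
ft_force: [-8.0, 1.5, 6.7]
finger_gap: 0.1
t 3.6 st [0.0384 0.0993 0.0735] ax_st [[-0.001, -0.002, 1.0], [0.001, 1.0, 0.002], [-1.0, 0.001, -0.001]] F [-8.   1.5  6.7] gap 0.1 j [-0.13  0.17  1.77  0.    1.21 -0.18]
```

View pics/s6.png

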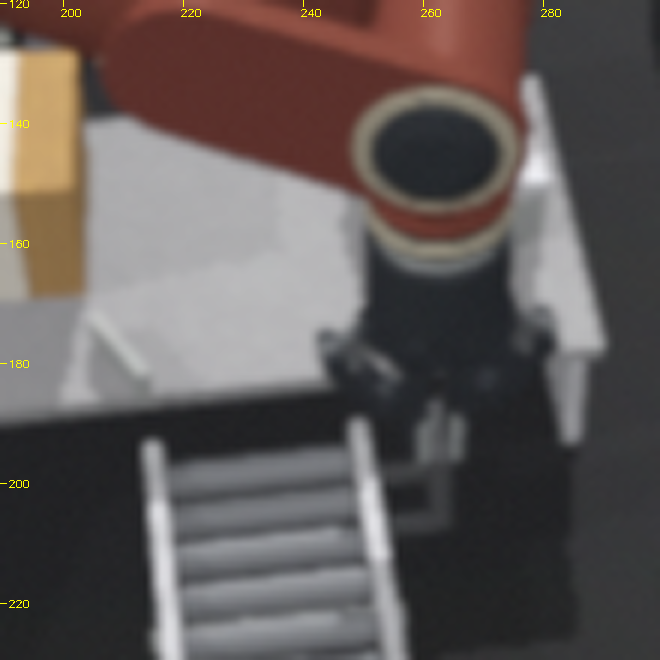

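```bash
python3 -m inch '-0.056 0 0.009 0 0.1 0 1;-0.112 0 0.021 0 0.2 0 1;-0.167 0 0.036 0 0.3 0 1;-0.22 0 0.054 0 0.4 0 1;-0.22 0 0.054 0 0.4 0 1;-0.22 0 0.054 0 0.4 0 1' 60
python3 - <<'E'
from h import *
stat()
s=bot.snapshot("side");crop(s,"s7",160,120,140,140,5)
E
```

```text
time: 4.4
position: [0.6129, -0.021, 0.1406]
orientation: [1.319, 1.388, -1.067]
ft_force: [-4.3, -1.3, 2.9]
finger_gap: 0.097
t 4.4 st [0.055  0.0993 0.1406] ax_st [[-0.207, -0.002, 0.978], [0.001, 1.0, 0.003], [-0.978, 0.002, -0.207]] F [-4.3 -1.3  2.9] gap 0.097 j [-0.25  0.12  1.71  0.2   1.38 -0.34]
```

View pics/s7.png

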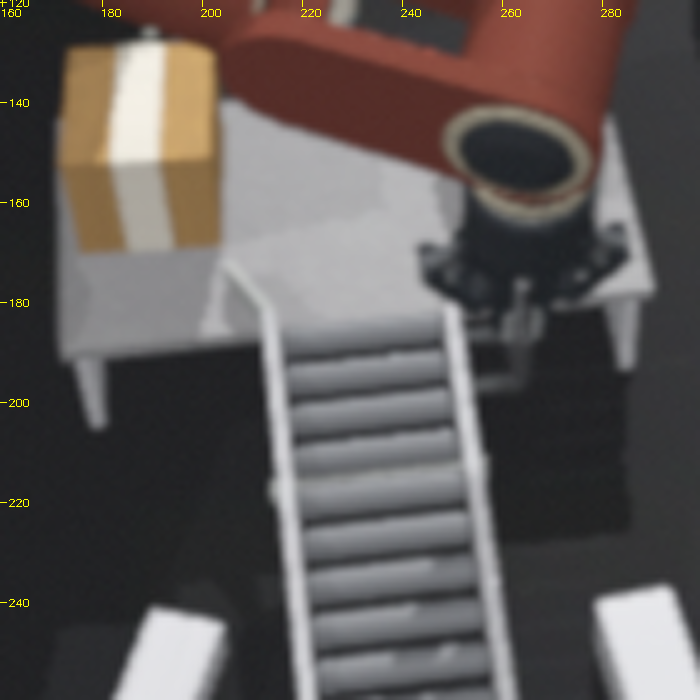

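```bash
python3 -m inch '0 0 0 0 0 0 0.1;0 0 0 0 0 0 0.1;0 0 0 0 0 0 0.1;-0.12 0 0 0 0 0 0;-0.3 0 0 0 0 0 -0.5;-0.36 0 0 0 0 0 -0.5;-0.36 0 0 0 0 0 -0.5'
python3 - <<'E'
from h import *
stat()
s=bot.snapshot("side");crop(s,"s8",160,140,160,140,5)
# block grasp: long axis dir. offset toward +x end 
P=np.array([[.6917,-.1643],[.703,-.2544],[.6576,-.2604],[.6435,-.1698]])
d=(P[1]-P[0])+(P[2]-P[3]);d/=np.linalg.norm(d);print("long axis deg rel x_st",np.rad2deg(np.arctan2(d@YS[:2],d@XS[:2])))
d=np.array([.7088-.6963+.6602-.6453,-.2527+.1574-.2594+.1644]);print("top",np.rad2deg(np.arctan2(d@YS[:2],d@XS[:2])))
E
```

```text
time: 5.32
position: [0.6148, -0.0436, 0.2476]
orientation: [1.32, 1.385, -1.065]
ft_force: [-1.1, 0.4, -0.9]
finger_gap: 0.75
t 5.33 st [0.0777 0.1    0.2476] ax_st [[-0.206, -0.002, 0.979], [0.004, 1.0, 0.003], [-0.979, 0.005, -0.206]] F [-1.1  0.4 -0.9] gap 0.75 j [-0.28  0.05  1.6   0.2   1.56 -0.34]
long axis deg rel x_st 5.151328052977547
top 5.343319444552771
```

View pics/s8.png

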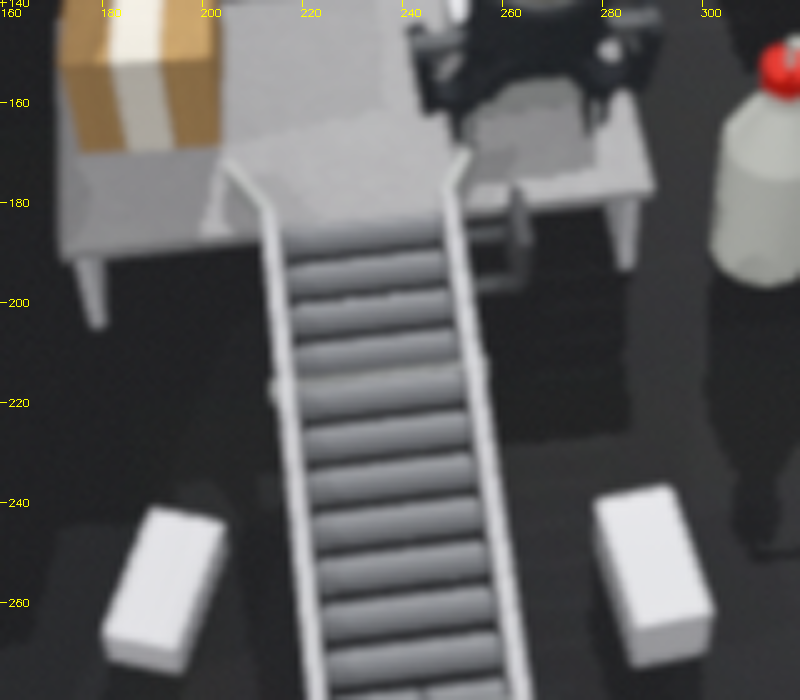

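Run:
```python
from h import *
go(st2w(.276,.154,.13),stR(95.2))
```

```text
row [0.2391 0.181  0.7284] [-0.168 -0.398 -0.02 ] dist 0.2363
```

```bash
python3 -m inch '0 0.181 0.4 -0.168 -0.398 -0.02 -0.8;0.2391 0.181 0.7284 -0.168 -0.398 -0.02 -0.8;0.2391 0.181 0.7284 -0.168 -0.398 -0.02 -0.8;0.2391 0.181 0.7284 -0.168 -0.398 -0.02 -0.8;0.2391 0.181 0.7284 -0.168 -0.398 -0.02 -0.8;0.2391 0.181 0.7284 -0.168 -0.398 -0.02 -0.8'
python3 - <<'E'
from h import *
stat()
go(st2w(.276,.154,.012),stR(95.2))
s=bot.snapshot("side");crop(s,"s9",230,170,110,110,6)
E
```

```text
time: 6.12
position: [0.6776, -0.238, 0.1279]
orientation: [1.105, 1.276, -1.106]
ft_force: [1.5, 0.1, 0.6]
finger_gap: 0.903
t 6.12 st [0.2749 0.1531 0.1279] ax_st [[-0.002, -0.091, 0.996], [-0.003, 0.996, 0.091], [-1.0, -0.003, -0.002]] F [1.5 0.1 0.6] gap 0.903 j [-0.44  0.34  1.46  0.    1.34 -0.58]
row [0.3863 0.0035 0.0048] [ 0.001 -0.005  0.005] dist 0.1159
```

View pics/s9.png

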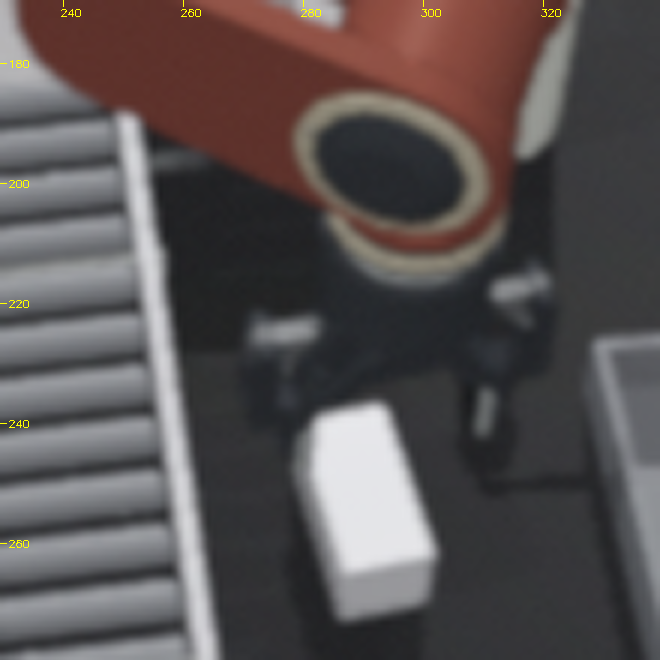

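```bash
python3 -m inch '0.18 0.003 0.005 0 0 0 -0.8;0.32 0.003 0.005 0 0 0 -0.8;0.384 0.003 0.005 0 0 0 -0.8;0.384 0.003 0.005 0 0 0 -0.8;0.384 0.003 0.005 0 0 0 1;0.384 0.003 0.005 0 0 0 1;0.384 0.003 0.005 0 0 0 1;0.384 0.003 0.005 0 0 0 1' 80
python3 - <<'E'
from h import *
stat()
s=bot.snapshot("side");crop(s,"s10",230,170,110,110,6)
E
```

```text
time: 7.18
position: [0.6814, -0.24, 0.0177]
orientation: [1.105, 1.269, -1.102]
ft_force: [0.1, -0.4, 6.6]
finger_gap: 0.508
t 7.17 st [0.2772 0.1568 0.0177] ax_st [[0.001, -0.092, 0.996], [0.004, 0.996, 0.092], [-1.0, 0.004, 0.002]] F [ 0.1 -0.4  6.6] gap 0.508 j [-0.44  0.46  1.5   0.    1.17 -0.58]
```

View pics/s10.png

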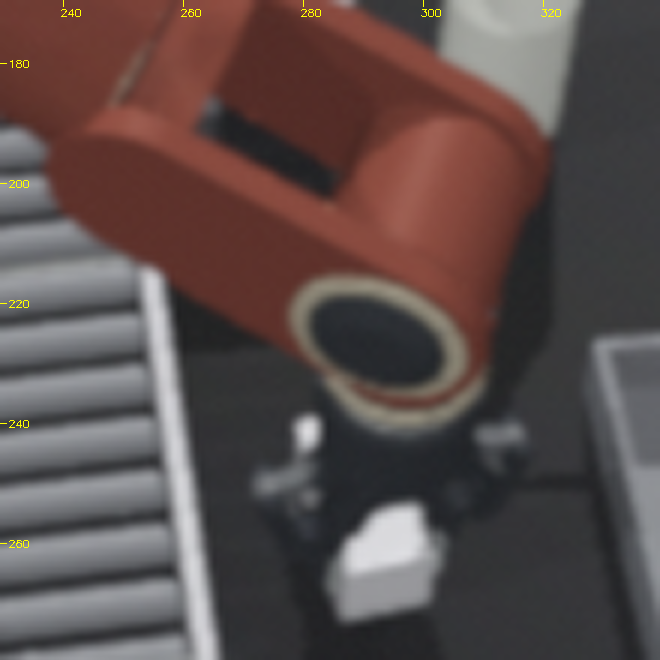

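```bash
python3 -m inch '-0.18 0 0 0 0 0 1;-0.36 0 0 0 0 0 1;-0.54 0 0 0.2 0 0 1;-0.65 0 -0.1 0.5 0 0 1;-0.65 -0.1 -0.25 0.9 0 0 1;-0.65 -0.25 -0.4 1 0 0 1;-0.65 -0.25 -0.4 1 0 0 1'
python3 - <<'E'
from h import *
stat();go(st2w(.110,-.110,.21),stR(0))
E
```

```text
time: 8.1
position: [0.5838, -0.1281, 0.2076]
orientation: [1.482, 1.01, -1.487]
ft_force: [0.9, -0.2, -5.5]
finger_gap: 0.516
t 8.1 st [0.1605 0.0649 0.2076] ax_st [[-0.002, 0.417, 0.909], [-0.005, 0.909, -0.417], [-1.0, -0.006, 0.0]] F [ 0.9 -0.2 -5.5] gap 0.516 j [-0.34  0.01  1.7   0.    1.44  0.04]
row [-0.0047 -0.6002  0.0897] [2.18  0.006 0.009] dist 0.1821
```

```bash
python3 -m inch '0 -0.2 0.03 0.3 0 0 1;0 -0.4 0.06 0.6 0 0 1;0 -0.6 0.09 0.95 0 0 1;0 -0.6 0.09 0.95 0 0 1';python3 - <<'E'
from h import *
stat();go(st2w(.110,-.110,.21),stR(0))
E
```

```text
time: 8.6
position: [0.4025, -0.0851, 0.2063]
orientation: [1.816, 0.662, -1.828]
ft_force: [1.1, -0.1, -4.8]
finger_gap: 0.514
t 8.6 st [ 0.1086 -0.1141  0.2063] ax_st [[-0.003, 0.8, 0.6], [-0.007, 0.599, -0.8], [-1.0, -0.007, 0.004]] F [ 1.1 -0.1 -4.8] gap 0.514 j [-0.39 -0.48  2.11 -0.    1.52  0.49]
row [-0.0123  0.0117 -0.008 ] [1.228 0.012 0.01 ] dist 0.0056
```

```bash
python3 -m inch '0.1 0 0 0.35 0 0 1;0.2 0 0 0.7 0 0 1;0.25 0 0 0.95 0.01 0.01 1;0.25 0 0 0.95 0.01 0.01 1';python3 - <<'E'
from h import *
stat();go(st2w(.110,-.110,.08),stR(0))
t=bot.snapshot("top");crop(t,"t11",220,170,130,100,6)
s=bot.snapshot("side");crop(s,"s11",150,170,130,130,5)
E
```

```text
time: 9.1
position: [0.4015, -0.085, 0.1303]
orientation: [2.115, 0.211, -2.122]
ft_force: [0.1, 0.3, -5.0]
finger_gap: 0.511
t 9.1 st [ 0.1084 -0.115   0.1303] ax_st [[-0.001, 0.989, 0.147], [-0.003, 0.147, -0.989], [-1.0, -0.002, 0.003]] F [ 0.1  0.3 -5. ] gap 0.511 j [-0.39 -0.42  2.19 -0.    1.37  0.98]
row [ 0.1674  0.008  -0.0161] [0.281 0.006 0.003] dist 0.0505
```

View pics/t11.png

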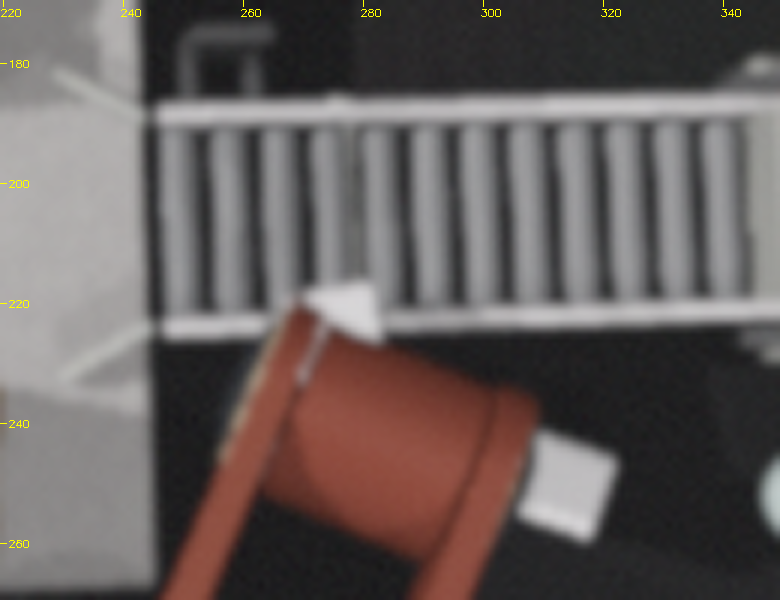

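View pics/s11.png

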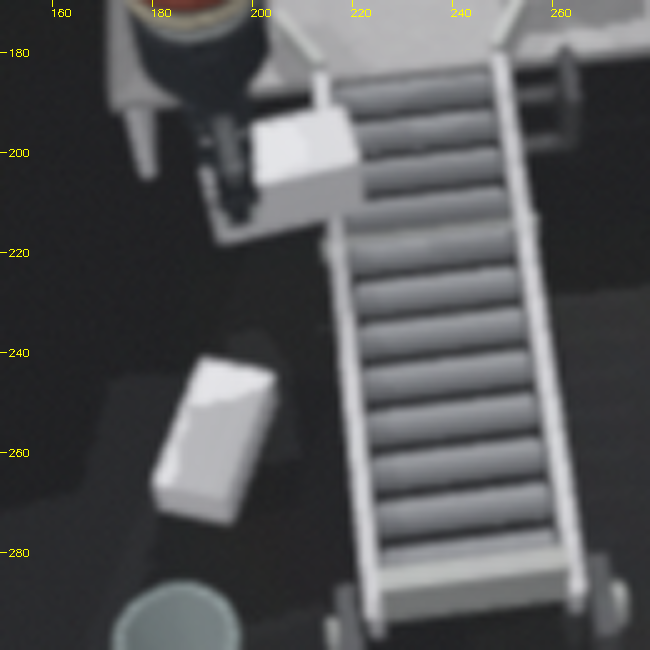

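Run:
```python
from h import *
go(st2w(.105,-.152,.14),stR(0))
```

```text
row [-0.027  -0.0311  0.1231] [ 0.282  0.001 -0.   ] dist 0.0389
```

```bash
python3 -m inch '-0.04 0 0.02 0 0 0 1;-0.03 -0.031 0.125 0.28 0 0 1;-0.03 -0.031 0.125 0.28 0 0 1;-0.03 -0.031 0.125 0.28 0 0 1';python3 - <<'E'
from h import *
stat();go(st2w(.105,-.152,.022),stR(0))
E
```

```text
time: 9.7
position: [0.3646, -0.084, 0.1423]
orientation: [2.197, 0.055, -2.192]
ft_force: [-0.1, 0.1, -4.8]
finger_gap: 0.514
t 9.7 st [ 0.1056 -0.1519  0.1423] ax_st [[0.001, 1.0, 0.002], [0.002, 0.002, -1.0], [-1.0, 0.001, -0.002]] F [-0.1  0.1 -4.8] gap 0.514 j [-0.43 -0.56  2.26 -0.    1.43  1.09]
row [ 0.4009 -0.0024  0.0013] [ 0.004 -0.004 -0.003] dist 0.1203
```

```bash
python3 -m inch '0.15 0 0 0 0 0 1;0.3 0 0 0 0 0 1;0.38 0 0 0 0 0 1;0.395 0 0 0 0 0 1;0.395 0 0 0 0 0 1';python3 - <<'E'
from h import *
stat();go(st2w(.105,-.112,.022),stR(0))
t=bot.snapshot("top");crop(t,"t12",220,170,130,100,6)
s=bot.snapshot("side");crop(s,"s12",150,170,130,130,5)
E
```

```text
time: 10.32
position: [0.3659, -0.0845, 0.0248]
orientation: [2.198, 0.055, -2.19]
ft_force: [0.8, -0.8, -4.6]
finger_gap: 0.51
t 10.32 st [ 0.1062 -0.1506  0.0248] ax_st [[0.002, 1.0, 0.003], [0.003, 0.003, -1.0], [-1.0, 0.002, -0.003]] F [ 0.8 -0.8 -4.6] gap 0.51 j [-0.43 -0.37  2.35 -0.    1.16  1.09]
row [ 0.0098 -0.0036 -0.1285] [ 0.005 -0.007 -0.004] dist 0.0387
```

View pics/t12.png

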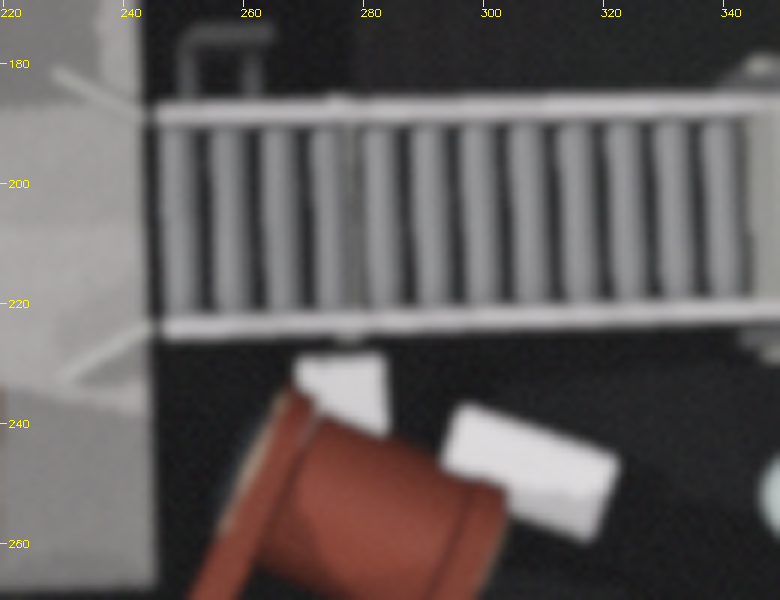

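View pics/s12.png

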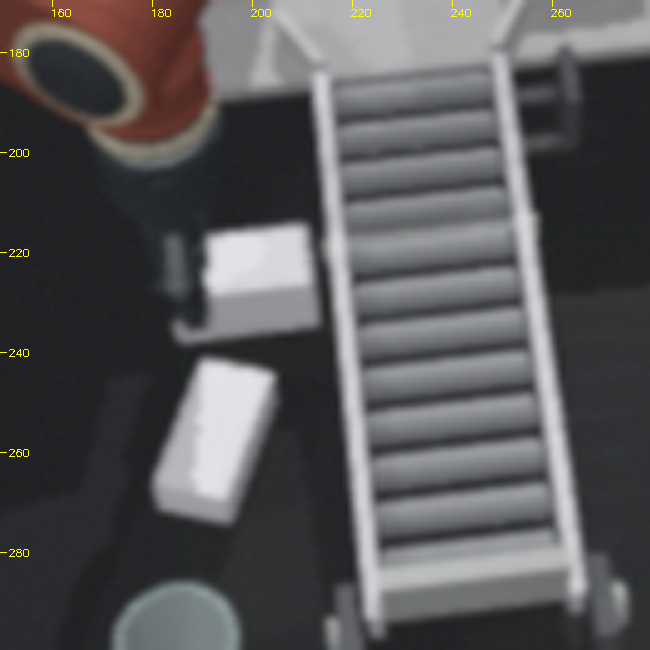

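```bash
python3 -m inch '0 0 -0.05 0 0 0 1;0 0 -0.09 0 0 0 1;0 0 -0.128 0 0 0 1;0 0 -0.128 0 0 0 1;0.02 0 -0.128 0 0 0 1;0.026 0 -0.128 0 0 0 1;0.026 0 -0.128 0 0 0 1';python3 - <<'E'
from h import *
stat()
s=bot.snapshot("side");crop(s,"s13",150,170,130,130,5)
E
```

```text
time: 11.3
position: [0.4049, -0.0829, 0.018]
orientation: [2.2, 0.054, -2.188]
ft_force: [-0.3, -0.3, -5.1]
finger_gap: 0.516
t 11.3 st [ 0.1065 -0.1116  0.018 ] ax_st [[0.003, 1.0, 0.002], [0.005, 0.002, -1.0], [-1.0, 0.003, -0.005]] F [-0.3 -0.3 -5.1] gap 0.516 j [-0.38 -0.24  2.27 -0.    1.11  1.14]
```

View pics/s13.png

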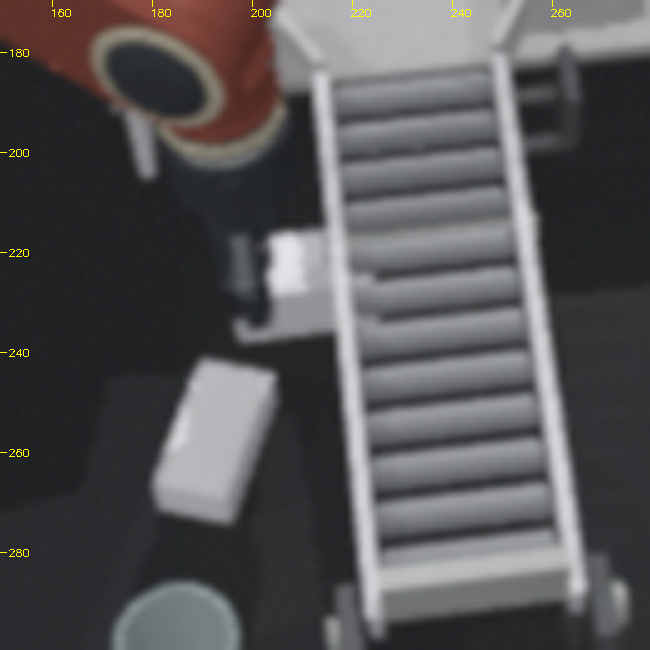

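```bash
python3 -m inch '0.01 0 0 0 0 0 1;0.014 0 0 0 0 0 1;0.018 0 0 0 0 0 1'
```

```text
time: 11.72
position: [0.4052, -0.0831, 0.0176]
orientation: [2.195, 0.056, -2.194]
ft_force: [-23.4, 8.9, 43.1]
finger_gap: 0.511
```

```bash
python3 -m inch '-0.004 0 0 0 0 0 1;-0.004 0 0 0 0 0 -0.3;-0.004 0 0 0 0 0 -0.3;-0.004 0 0 0 0 0 -0.3'
python3 - <<'E'
from h import *
stat()
s=bot.snapshot("side");crop(s,"s14",150,170,130,130,5)
E
```

```text
time: 12.22
position: [0.4054, -0.0831, 0.0188]
orientation: [2.195, 0.056, -2.193]
ft_force: [-0.6, -0.2, -0.3]
finger_gap: 0.649
t 12.22 st [ 0.1067 -0.1111  0.0188] ax_st [[0.001, 1.0, 0.003], [0.001, 0.003, -1.0], [-1.0, 0.001, -0.001]] F [-0.6 -0.2 -0.3] gap 0.649 j [-0.38 -0.23  2.26 -0.    1.11  1.14]
```

View pics/s14.png

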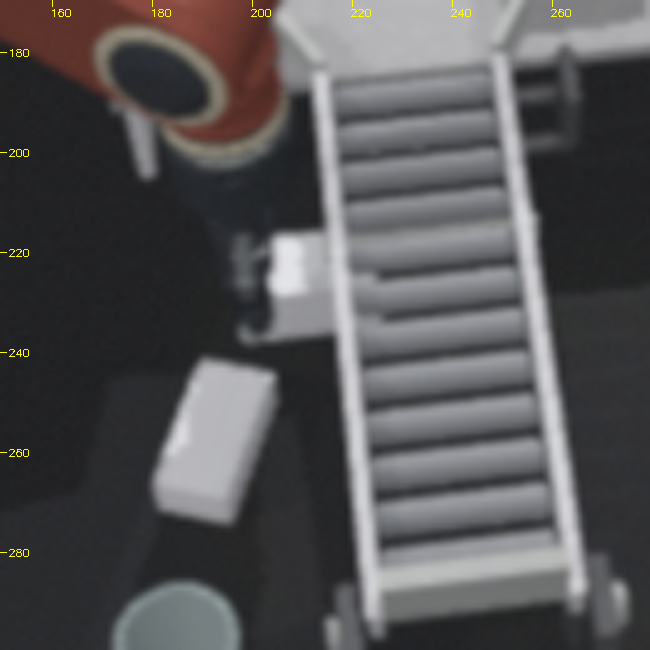

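```bash
python3 -m inch '-0.1 0 0 0 0 0 -0.3;-0.2 0 0 0 0 0 -0.3;-0.2 0 0.08 0 0 0 0.5;-0.2 0 0.14 0 0 0 0.5;-0.1 0 0.14 0 0 0 0.5;0 0.01 0.14 0 0 0 0.5;0 0.01 0.14 0 0 0 0.5'
python3 - <<'E'
from h import *
stat()
s=bot.snapshot("side");crop(s,"s15",150,170,130,130,5)
t=bot.snapshot("top");crop(t,"t15",220,170,130,100,6)
E
```

```text
time: 13.15
position: [0.3613, -0.0873, 0.0164]
orientation: [2.191, 0.059, -2.201]
ft_force: [-0.7, 0.4, -0.2]
finger_gap: 0.25
t 13.15 st [ 0.1087 -0.1553  0.0164] ax_st [[-0.001, 1.0, 0.002], [-0.005, 0.002, -1.0], [-1.0, -0.001, 0.005]] F [-0.7  0.4 -0.2] gap 0.25 j [-0.44 -0.36  2.36 -0.    1.14  1.08]
```

View pics/s15.png

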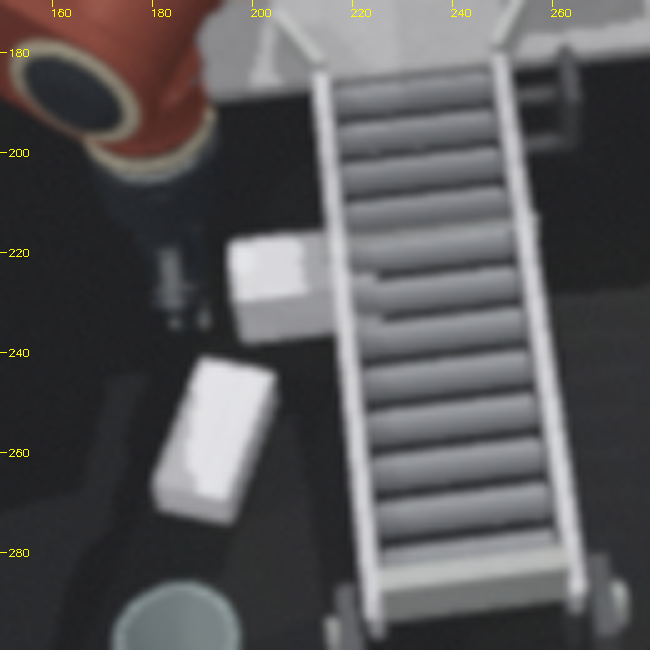

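View pics/t15.png

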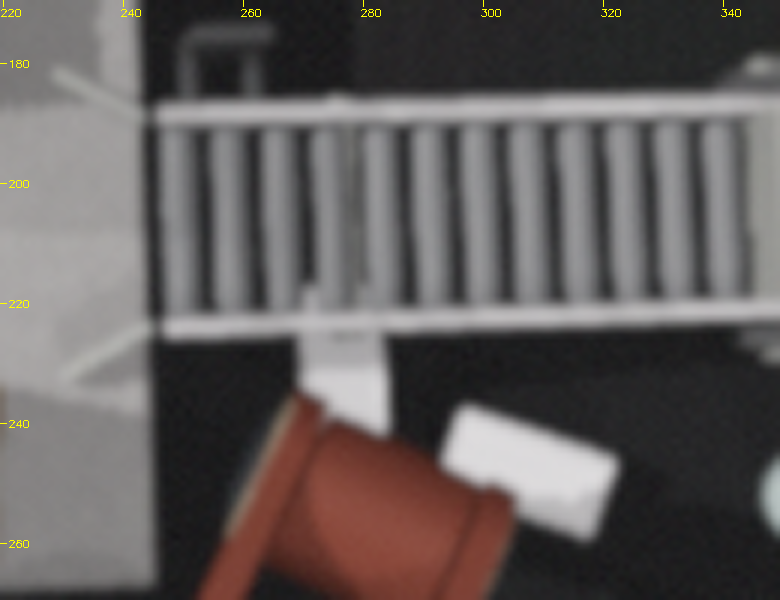

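```bash
python3 -m inch '-0.01 -0.005 -0.04 0 0 0 0.5;-0.01 -0.005 -0.07 0 0 0 0.5;-0.01 -0.005 -0.1 0 0 0 0.5;-0.01 -0.005 -0.13 0 0 0 0.5;-0.01 -0.005 -0.155 0 0 0 0.5;-0.01 -0.005 -0.158 0 0 0 0.5;-0.01 0 -0.05 0 0 0 0.5;-0.01 0 0 0 0 0 0.5;-0.3 0 0 0 0 0 0.5;-0.6 0 0 0 0 0 0.7'
python3 - <<'E'
from h import *
stat()
s=bot.snapshot("side");crop(s,"s16",150,170,130,130,5)
t=bot.snapshot("top");crop(t,"t16",220,170,130,100,6)
E
```

```text
time: 14.5
position: [0.3633, -0.0878, 0.1483]
orientation: [2.196, 0.056, -2.193]
ft_force: [2.4, -0.4, 1.7]
finger_gap: 0.152
t 14.5 st [ 0.1094 -0.1533  0.1483] ax_st [[0.001, 1.0, 0.002], [0.001, 0.002, -1.0], [-1.0, 0.001, -0.001]] F [ 2.4 -0.4  1.7] gap 0.152 j [-0.44 -0.56  2.26 -0.    1.44  1.08]
```

View pics/s16.png

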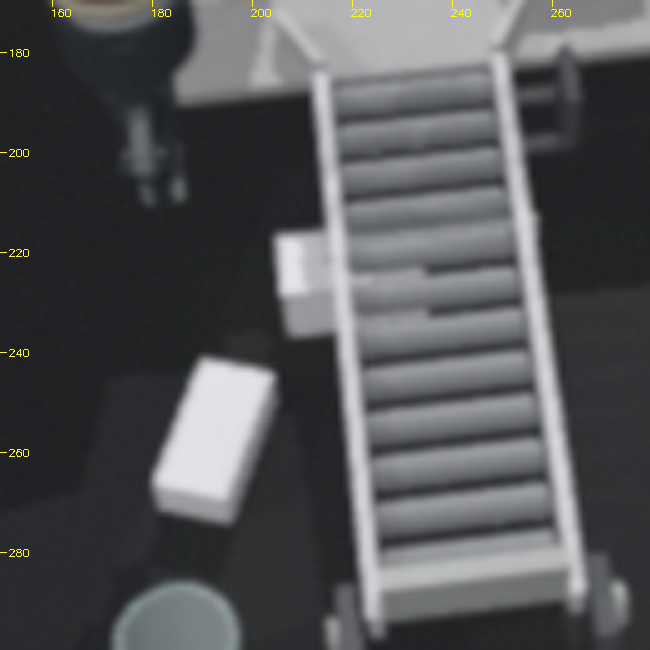

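View pics/t16.png

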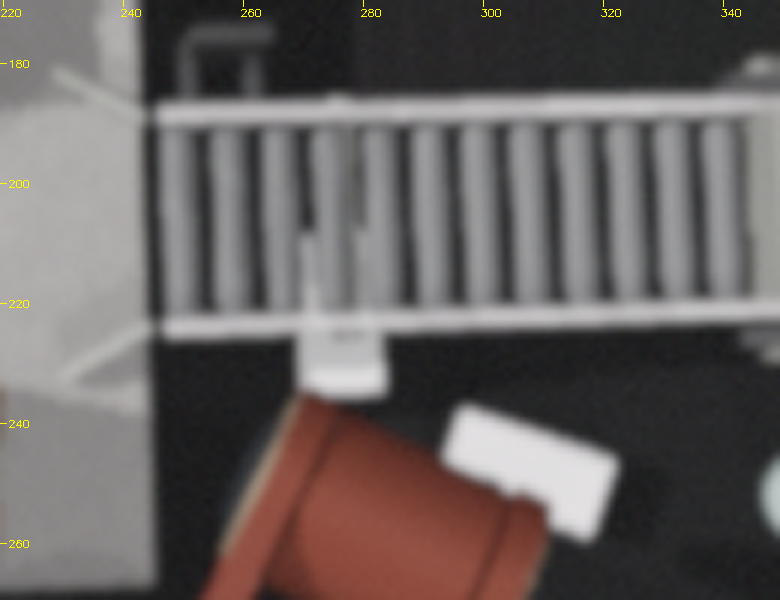

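```bash
python3 - <<'E'
from h import *
go(st2w(.056,.098,.19),stR(0))
E
python3 -m inch '-0.2 0 0 0 0 0 1;-0.2 -0.05 -0.2 0 0 0 1;-0.2 -0.1 -0.4 0 0 0 1;-0.16 -0.178 -0.6 0 0 0 1;-0.14 -0.178 -0.838 0 0 0 1;-0.14 -0.178 -0.838 0 0 0 1;-0.14 -0.178 -0.838 0 0 0 1'
python3 - <<'E'
from h import *
stat()
s=bot.snapshot("side");crop(s,"s17",190,110,110,110,6)
E
```

```text
row [-0.1012 -0.1834 -0.8225] [ 0.005 -0.031 -0.017] dist 0.2546
time: 15.48
position: [0.6165, -0.0231, 0.2011]
orientation: [2.208, 0.049, -2.173]
ft_force: [-0.3, -0.1, -0.0]
finger_gap: 0.002
t 15.47 st [0.0573 0.1028 0.2011] ax_st [[0.009, 1.0, 0.003], [0.016, 0.003, -1.0], [-1.0, 0.009, -0.016]] F [-0.3 -0.1 -0. ] gap 0.002 j [-0.16  0.04  1.67 -0.01  1.41  1.36]
```

View pics/s17.png

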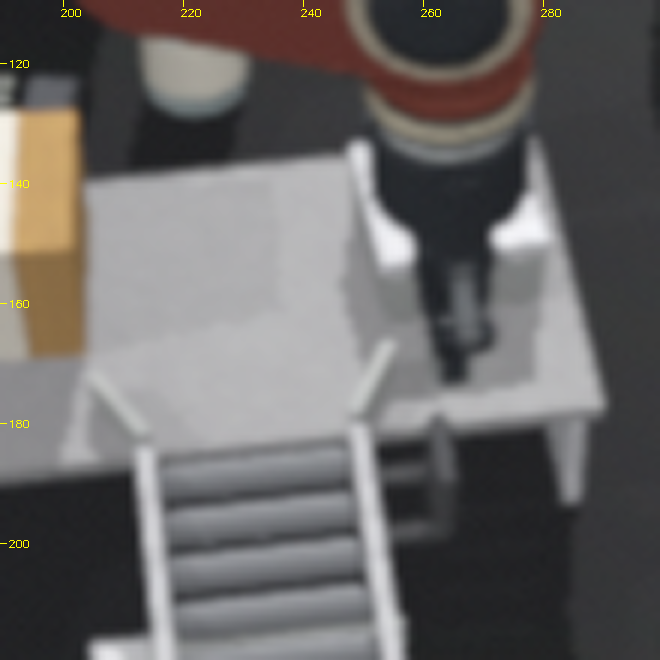

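```bash
python3 -m inch '0.06 0 0.02 0 0 0 1;0.13 0 0.02 0 0 0 1;0.15 0 0.02 0 0 0 1;0.165 -0.005 0.02 0 0 0 1;0.18 -0.01 0.02 0 0 0 1;0.195 -0.015 0.02 0 0 0 1;0.205 -0.015 0.02 0 0 0 1;0.212 -0.015 0.02 0 0 0 1'
python3 - <<'E'
from h import *
stat()
s=bot.snapshot("side");crop(s,"s18",190,110,110,110,6)
E
```

```text
time: 16.52
position: [0.6114, -0.0193, 0.1387]
orientation: [2.211, 0.049, -2.171]
ft_force: [-1.0, 2.0, 4.2]
finger_gap: -0.001
t 16.52 st [0.0532 0.0979 0.1387] ax_st [[0.008, 1.0, 0.003], [0.018, 0.003, -1.0], [-1.0, 0.008, -0.018]] F [-1.   2.   4.2] gap -0.001 j [-0.15  0.08  1.74 -0.    1.3   1.37]
```

View pics/s18.png

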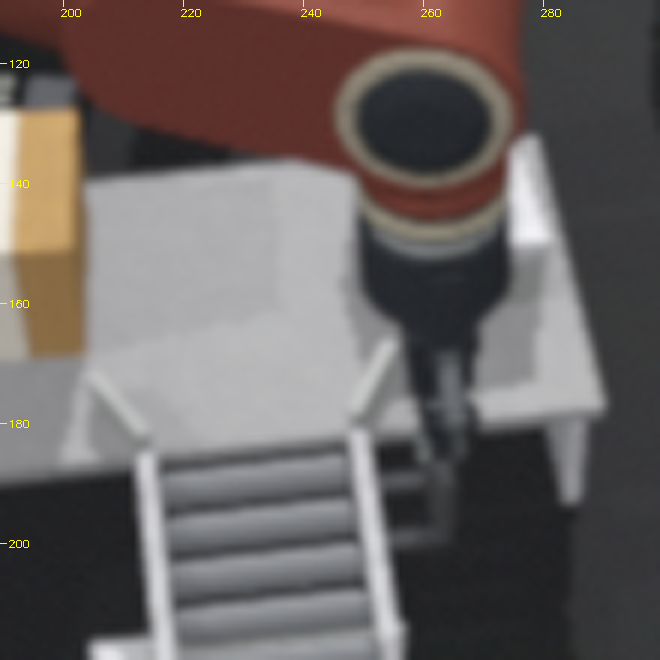

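```bash
python3 -m inch '0.006 0 0 0 0 0 1;0.012 0 0 0 0 0 1;0.016 -0.002 0 0 0 0 1;0.02 -0.002 0 0 0 0 1'
```

```text
time: 17.08
position: [0.6119, -0.0192, 0.1347]
orientation: [2.211, 0.048, -2.17]
ft_force: [-7.2, 0.5, 15.9]
finger_gap: 0.0
```

```bash
python3 -m inch '0.006 0 0 0 0 0 1;0.01 0 0 0 0 0 1;0.012 0 0 0 0 0 1'
```

```text
time: 17.45
position: [0.612, -0.0192, 0.1346]
orientation: [2.21, 0.048, -2.17]
ft_force: [-10.2, 2.7, 19.0]
finger_gap: -0.0
```

```bash
python3 -m inch '-0.15 0 0 0 0 0 1;-0.35 0 0 0 0 0 1;-0.35 -0.06 0.1 0 0 0 0;-0.35 -0.2 0.3 0 0 0 -0.3;-0.35 -0.3 0.5 0 0 0 -0.3;-0.35 -0.4 0.7 0 0 0 -0.3;-0.35 -0.4 0.7 0 0 0 -0.3'
python3 - <<'E'
from h import *
stat()
s=bot.snapshot("side");crop(s,"s19",150,160,150,150,5)
t=bot.snapshot("top");crop(t,"t19",165,135,200,145,4)
E
```

```text
time: 18.32
position: [0.3914, 0.0909, 0.2331]
orientation: [2.208, 0.048, -2.17]
ft_force: [0.2, -0.9, 0.8]
finger_gap: 0.649
t 18.32 st [-0.0678 -0.1164  0.2331] ax_st [[0.01, 1.0, 0.005], [0.017, 0.004, -1.0], [-1.0, 0.01, -0.017]] F [ 0.2 -0.9  0.8] gap 0.649 j [ 0.05 -0.54  2.1  -0.01  1.56  1.57]
```

View pics/s19.png

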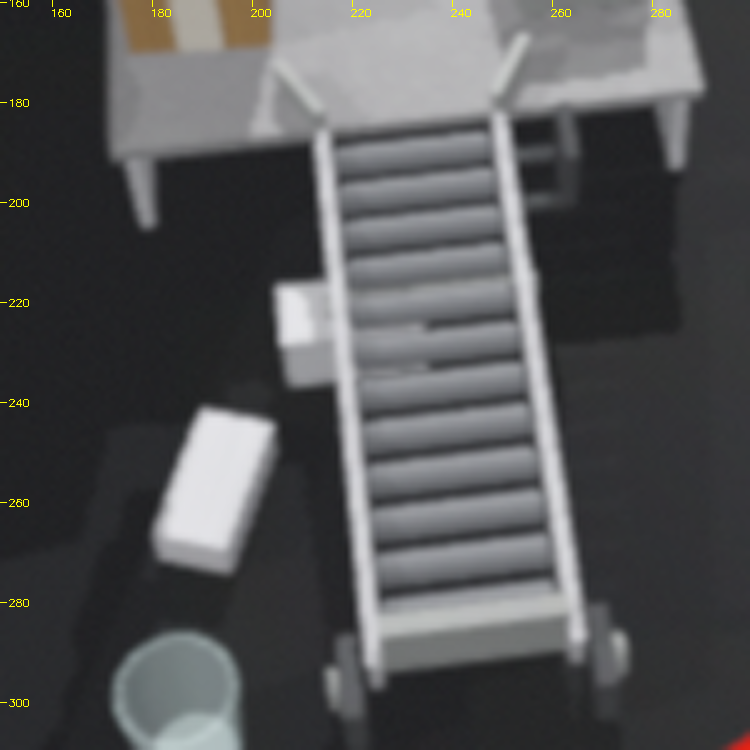

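View pics/t19.png

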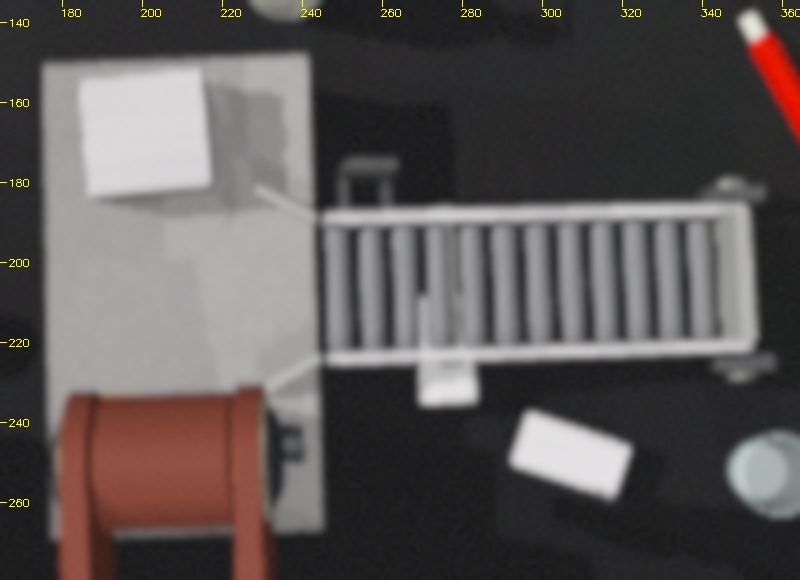

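Run:
```python
from h import *
go(st2w(-.137,-.207,.235),stR(0))
go(st2w(-.137,-.207,.127),stR(0))
```

```text
row [-0.0121 -0.2329  0.3046] [ 0.009 -0.034 -0.02 ] dist 0.1151
row [ 0.3478 -0.2366  0.3111] [ 0.009 -0.034 -0.02 ] dist 0.157
```

```bash
python3 -m inch '-0.012 -0.12 0.15 0.01 -0.034 -0.02 -0.3;-0.012 -0.233 0.305 0.01 -0.034 -0.02 -0.3;-0.012 -0.233 0.305 0.01 -0.034 -0.02 -0.3;-0.012 -0.233 0.305 0.01 -0.034 -0.02 -0.3'
python3 - <<'E'
from h import *
stat()
s=bot.snapshot("side");crop(s,"s20",130,80,130,130,5)
E
```

```text
time: 18.92
position: [0.2981, 0.1552, 0.2348]
orientation: [2.197, 0.053, -2.196]
ft_force: [-0.4, -0.2, 0.9]
finger_gap: 0.649
t 18.93 st [-0.1366 -0.2064  0.2348] ax_st [[0.001, 1.0, -0.001], [0.001, -0.001, -1.0], [-1.0, 0.001, -0.001]] F [-0.4 -0.2  0.9] gap 0.649 j [ 0.26 -0.74  2.22 -0.    1.66  1.78]
```

View pics/s20.png

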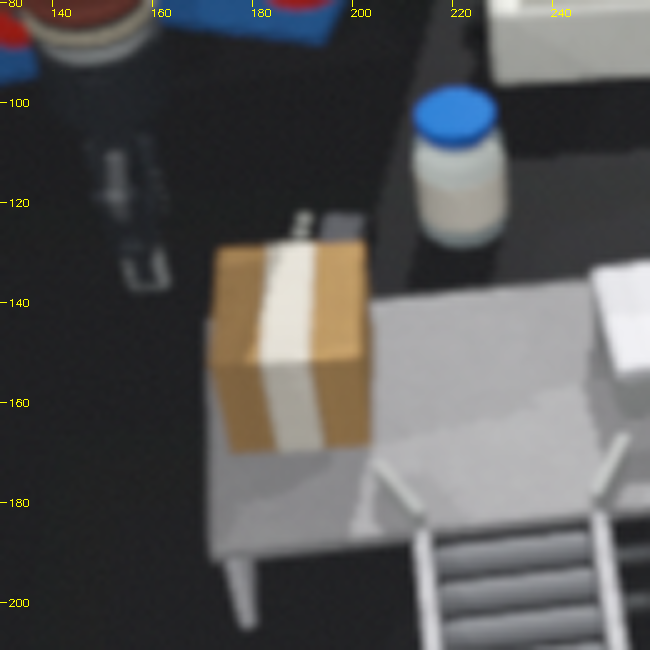

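```bash
python3 -m inch '0.15 0 0 0 0 0 -0.3;0.3 0 0 0 0 0 -0.3;0.36 0 0 0 0 0 -0.3;0.36 0 -0.03 0 0 0 -0.3;0.36 0 -0.06 0 0 0 -0.3;0.36 0 -0.1 0 0 0 -0.3;0.36 0 -0.15 0 0 0 -0.3;0.36 0 -0.2 0 0 0 -0.3;0.36 0 -0.25 0 0 0 -0.3;0.36 0 -0.25 0 0 0 -0.3'
python3 - <<'E'
from h import *
stat()
s=bot.snapshot("side");crop(s,"s21",130,80,130,130,5)
E
```

```text
time: 20.23
position: [0.3753, 0.1585, 0.1283]
orientation: [2.2, 0.051, -2.195]
ft_force: [0.6, -0.1, -0.3]
finger_gap: 0.644
t 20.23 st [-0.1361 -0.1291  0.1283] ax_st [[0.0, 1.0, -0.003], [0.002, -0.003, -1.0], [-1.0, 0.0, -0.002]] F [ 0.6 -0.1 -0.3] gap 0.644 j [ 0.22 -0.43  2.21 -0.    1.36  1.74]
```

View pics/s21.png

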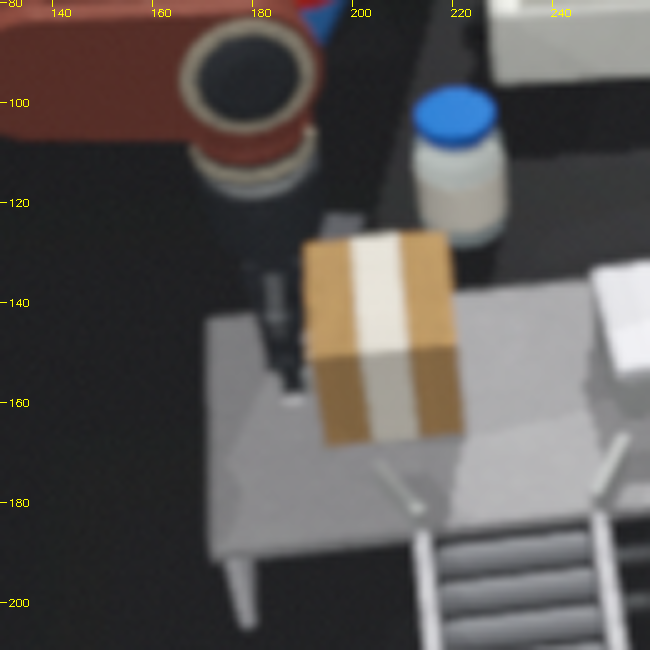

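Run:
```python
from h import *
s=bot.snapshot("side")
for p in [(194.3,168.3),(222,166.5)]: print(w2st(onz(s,*p,.099)))
for p in [(192,151),(220.3,149),(190.5,128),(218.5,126)]: print(w2st(onz(s,*p,.184)))
```

```text
[-0.08371179 -0.1179449   0.099     ]
[-0.07836291 -0.02433222  0.099     ]
[-0.08031061 -0.11497102  0.184     ]
[-0.07602007 -0.02390347  0.184     ]
[-0.19153275 -0.11567117  0.184     ]
[-0.18747508 -0.02082504  0.184     ]
```

```bash
python3 -m inch '0 0 -0.04 0 0 0 -0.3;0 0 -0.09 0 0 0 -0.3;0 0 -0.14 0 0 0 -0.3;0 0 -0.19 0 0 0 -0.3;0 0 -0.22 0 0 0 -0.3;0 0 -0.22 0 0 0 -0.3'
python3 - <<'E'
from h import *
stat()
s=bot.snapshot("side");crop(s,"s22",180,90,110,110,6)
t=bot.snapshot("top")
for n,p in [("near",(246,224)),("far",(246,188.7))]: print(n,w2st(onz(t,*p,.1105)))
for n,p in [("near",(213,186)),("far",(249,184))]: print(n,w2st(onz(s,*p,.1105)))
crop(t,"t22",165,145,110,110,6)
E
```

```text
time: 21.08
position: [0.4409, 0.1617, 0.1281]
orientation: [2.2, 0.051, -2.194]
ft_force: [-0.3, -0.5, -0.3]
finger_gap: 0.651
t 21.07 st [-0.136  -0.0634  0.1281] ax_st [[0.0, 1.0, -0.003], [0.003, -0.003, -1.0], [-1.0, 0.0, -0.003]] F [-0.3 -0.5 -0.3] gap 0.651 j [ 0.19 -0.25  2.07 -0.    1.32  1.72]
near [ 0.00679662 -0.05456757  0.1105    ]
far [0.01071543 0.0605846  0.1105    ]
near [ 0.01387881 -0.0604848   0.1105    ]
far [0.02216959 0.05544123 0.1105    ]
```

View pics/s22.png

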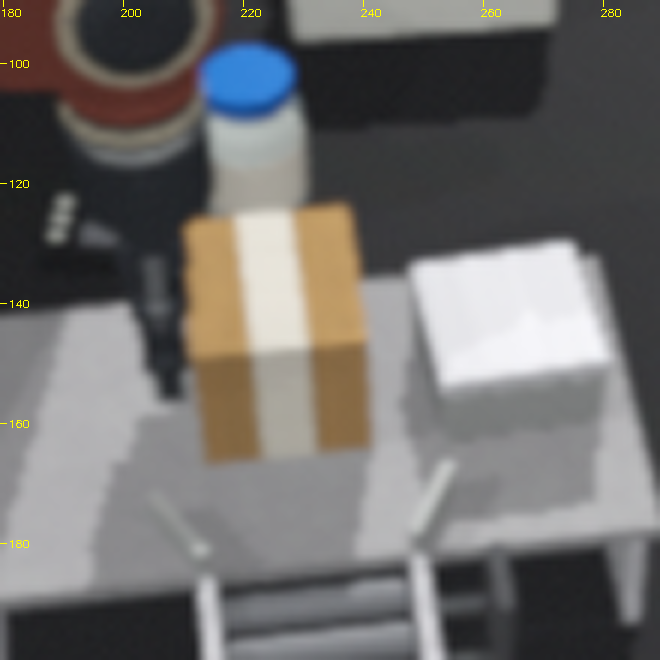

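View pics/t22.png

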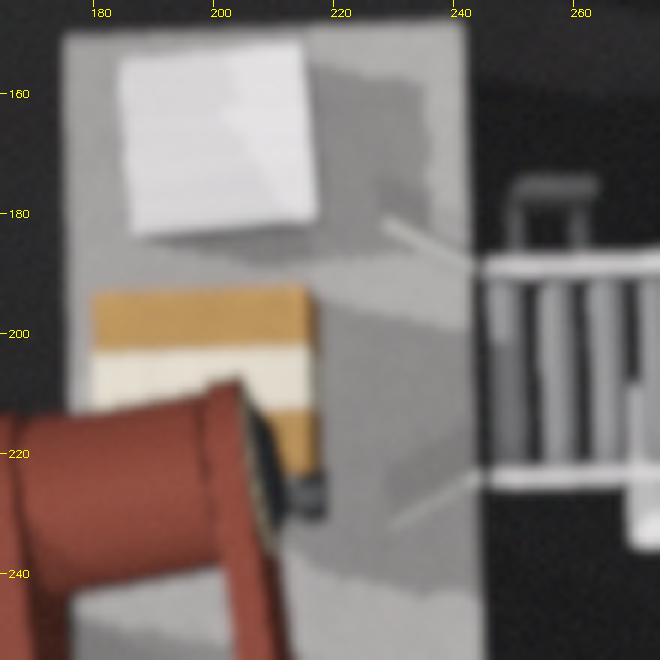

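```bash
python3 -m inch '0 0 -0.012 0 0 0 -0.3;0 0 -0.012 0 0 0 -0.3;0 0 0.08 0 0 0 -0.3;0 0 0.18 0 0 0 -0.3;-0.15 -0.15 0.2 -0.35 0 0 -0.3;-0.3 -0.3 0.2 -0.7 0 0 -0.3;-0.35 -0.4 0.15 -1 0 0 -0.3;-0.35 -0.4 0.1 -1 0 0 -0.3'
python3 - <<'E'
from h import *
stat();go(st2w(-.222,0,.2),stR(90))
E
```

```text
time: 22.18
position: [0.4059, 0.2823, 0.2356]
orientation: [1.904, 0.559, -1.887]
ft_force: [0.1, -0.6, -0.4]
finger_gap: 0.645
t 22.18 st [-0.2582 -0.0924  0.2356] ax_st [[-0.002, 0.866, 0.501], [0.008, 0.501, -0.866], [-1.0, 0.002, -0.008]] F [ 0.1 -0.6 -0.4] gap 0.645 j [ 0.46 -0.28  1.91 -0.    1.5   1.45]
row [ 0.121   0.2583 -0.2052] [-1.999 -0.011 -0.012] dist 0.1054
```

```bash
python3 -m inch '0 0.1 -0.09 -0.35 0 0 -0.3;0 0.2 -0.17 -0.7 0 0 -0.3;0.05 0.22 -0.225 -1 0 0 -0.3;0.05 0.22 -0.225 -1 0 0 -0.3'
python3 - <<'E'
from h import *
stat();go(st2w(-.225,0,.127),stR(90))
E
```

```text
time: 22.68
position: [0.4985, 0.2619, 0.2184]
orientation: [1.554, 0.942, -1.549]
ft_force: [-0.1, 0.2, -0.1]
finger_gap: 0.656
t 22.68 st [-0.2332 -0.0009  0.2184] ax_st [[-0.0, 0.504, 0.864], [0.004, 0.864, -0.504], [-1.0, 0.003, -0.002]] F [-0.1  0.2 -0.1] gap 0.656 j [ 0.35 -0.09  1.77 -0.    1.45  0.83]
row [0.3048 0.0154 0.0227] [-1.008 -0.002 -0.007] dist 0.0918
```

```bash
python3 -m inch '0.08 0.015 0.02 -0.35 0 0 -0.3;0.16 0.015 0.02 -0.7 0 0 -0.3;0.25 0.015 0.02 -1 0 0 -0.3;0.305 0.015 0.02 -1 0 0 -0.3;0.305 0.015 0.02 -1 0 0 -0.3'
python3 - <<'E'
from h import *
stat()
s=bot.snapshot("side");crop(s,"s23",180,80,110,110,6)
t=bot.snapshot("top");crop(t,"t23",155,145,120,110,6)
E
```

```text
time: 23.3
position: [0.4989, 0.2539, 0.1255]
orientation: [1.178, 1.228, -1.178]
ft_force: [0.1, -0.5, 0.3]
finger_gap: 0.649
t 23.3 st [-0.2253 -0.0009  0.1255] ax_st [[0.001, 0.008, 1.0], [0.001, 1.0, -0.008], [-1.0, 0.001, 0.001]] F [ 0.1 -0.5  0.3] gap 0.649 j [ 0.34 -0.01  1.86 -0.    1.29  0.3 ]
```

View pics/s23.png

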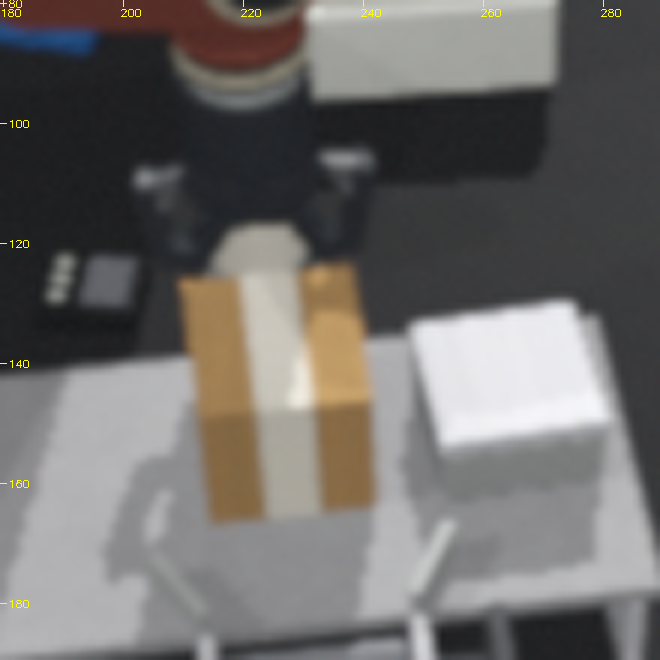

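View pics/t23.png

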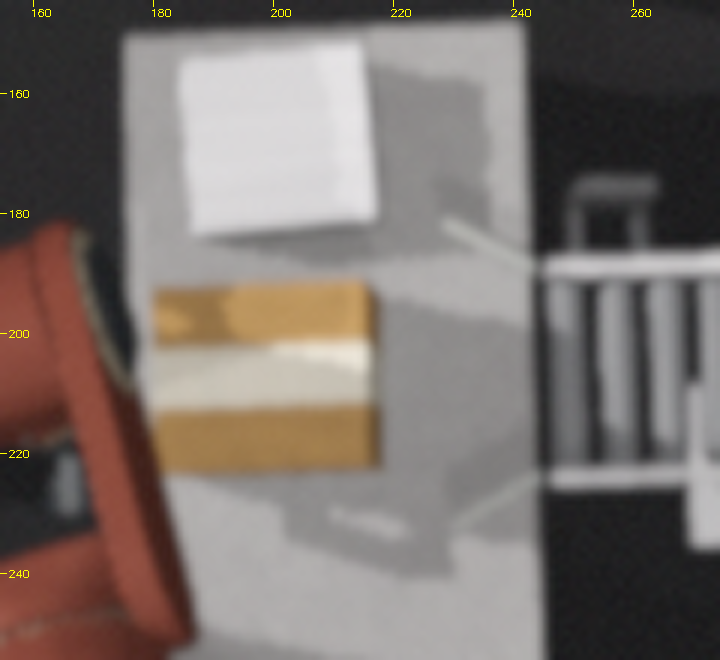

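```bash
python3 -m inch '0 0.003 0.06 0 0 0 -0.3;0 0.003 0.1 0 0 0 -0.3;0 0.003 0.15 0 0 0 -0.3;0 0.003 0.2 0 0 0 -0.3;0 0.003 0.25 0 0 0 -0.3;0 0.003 0.29 0 0 0 -0.3;0 0.003 0.33 0 0 0 -0.3;0 0.003 0.33 0 0 0 -0.3'
python3 - <<'E'
from h import *
stat()
s=bot.snapshot("side");crop(s,"s24",180,100,110,110,6)
t=bot.snapshot("top");crop(t,"t24",155,145,120,110,6)
E
```

```text
time: 24.4
position: [0.5055, 0.1541, 0.1275]
orientation: [1.179, 1.225, -1.176]
ft_force: [0.4, -0.2, -0.6]
finger_gap: 0.649
t 24.4 st [-0.1252  0.0007  0.1275] ax_st [[0.001, 0.008, 1.0], [0.004, 1.0, -0.008], [-1.0, 0.004, 0.001]] F [ 0.4 -0.2 -0.6] gap 0.649 j [ 0.16 -0.09  1.94 -0.    1.3   0.11]
```

View pics/s24.png

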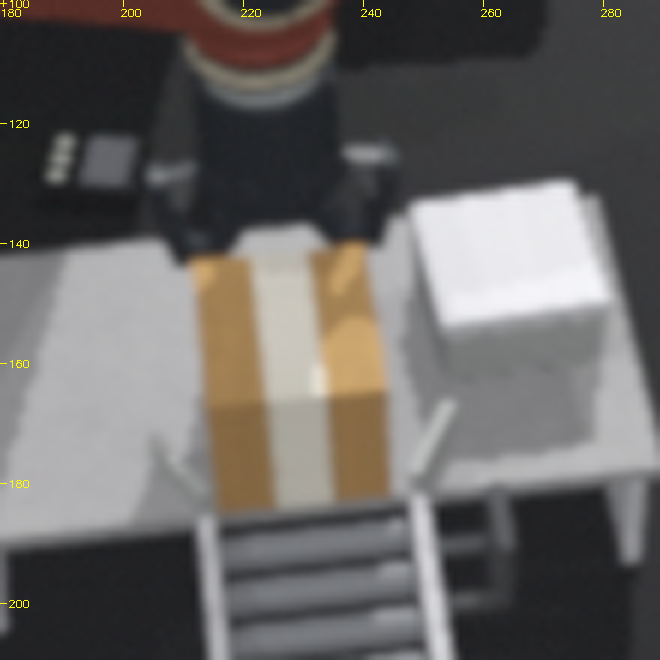

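View pics/t24.png

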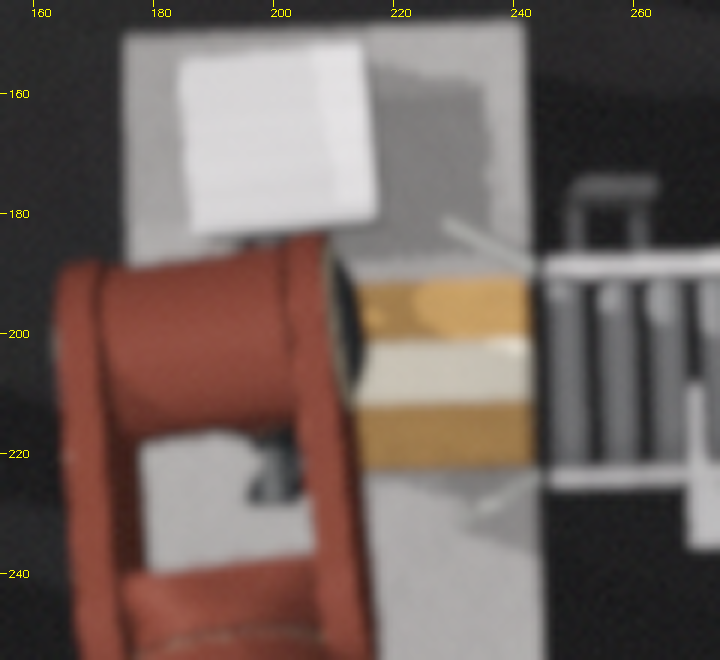

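```bash
python3 -m inch '0 0 0.04 0 0 0 -0.3;0 0 0.08 0 0 0 -0.3;0 0 0.12 0 0 0 -0.3;0 0 0.16 0 0 0 -0.3;0 0 0.2 0 0 0 -0.3;0 0 0.24 0 0 0 -0.3;0 0 0.24 0 0 0 -0.3'
python3 - <<'E'
from h import *
stat()
s=bot.snapshot("side");crop(s,"s25",180,120,130,130,5)
E
```

```text
time: 25.38
position: [0.5082, 0.0813, 0.127]
orientation: [1.178, 1.224, -1.178]
ft_force: [0.7, 0.3, 0.1]
finger_gap: 0.649
t 25.38 st [-0.0524 -0.0002  0.127 ] ax_st [[0.003, 0.008, 1.0], [0.003, 1.0, -0.008], [-1.0, 0.003, 0.003]] F [0.7 0.3 0.1] gap 0.649 j [ 0.02 -0.13  1.97 -0.    1.3  -0.03]
```

View pics/s25.png

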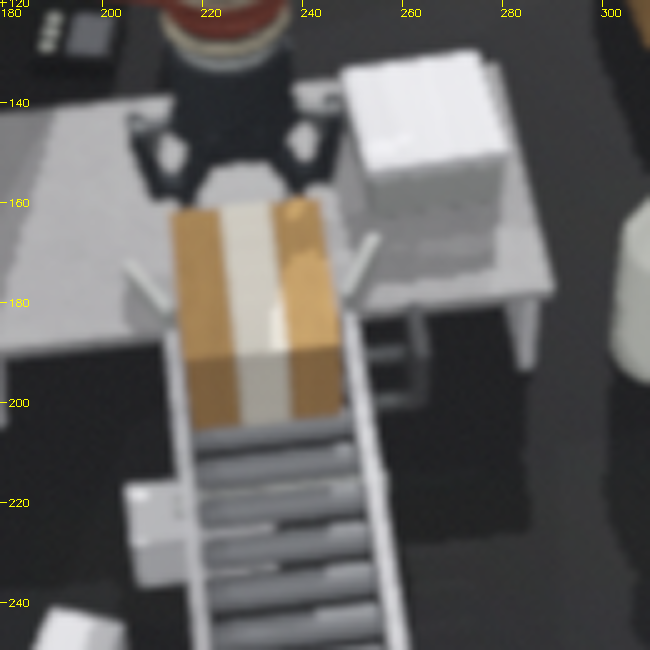

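```bash
python3 -m inch '0 0 0.03 0 0 0 -0.3;0 0 0.06 0 0 0 -0.3;0 0 0.06 0 0 0 -0.3;0 0 0.06 0 0 0 -0.3;0 0 0.06 0 0 0 -0.3;0 0 0 0 0 0 -0.3'
python3 - <<'E'
from h import *
stat()
s=bot.snapshot("side");crop(s,"s26",180,120,130,180,4)
E
```

```text
time: 26.18
position: [0.5082, 0.0821, 0.1269]
orientation: [1.179, 1.224, -1.178]
ft_force: [0.3, 0.6, -0.4]
finger_gap: 0.651
t 26.18 st [-0.0531 -0.0002  0.1269] ax_st [[0.002, 0.009, 1.0], [0.003, 1.0, -0.009], [-1.0, 0.003, 0.002]] F [ 0.3  0.6 -0.4] gap 0.651 j [ 0.02 -0.13  1.97 -0.    1.3  -0.02]
```

View pics/s26.png

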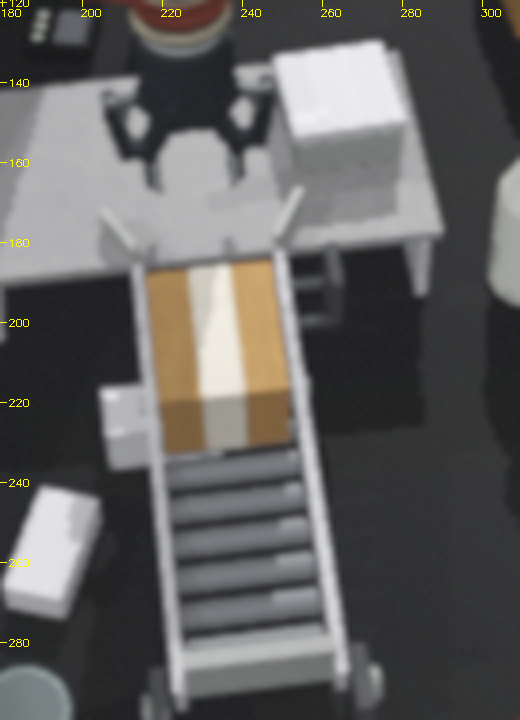

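```bash
python3 -m inch '-0.2 0 0 0 0 0 -0.3;-0.4 0 -0.05 0.3 0 0 -0.2;-0.4 0.1 -0.15 0.6 0 0 -0.1;-0.4 0.3 -0.27 1 0 0 -0.1;-0.4 0.5 -0.27 1 0 0 -0.1;-0.4 0.65 -0.27 1 0 0 -0.1;-0.4 0.69 -0.27 1 0 0 -0.1;-0.4 0.69 -0.27 1 0 0 -0.1'
python3 - <<'E'
from h import *
stat();go(st2w(-.133,.21,.25),stR(0))
s=bot.snapshot("side");crop(s,"s27",180,120,130,180,4)
E
```

```text
time: 27.22
position: [0.7107, 0.1746, 0.2467]
orientation: [1.554, 0.941, -1.553]
ft_force: [-1.2, -0.3, 0.1]
finger_gap: 0.549
t 27.23 st [-0.1355  0.2067  0.2467] ax_st [[0.0, 0.506, 0.863], [0.001, 0.863, -0.506], [-1.0, 0.001, -0.0]] F [-1.2 -0.3  0.1] gap 0.549 j [ 0.14  0.29  1.32 -0.    1.53  0.62]
row [-0.011   0.0138  0.0016] [ 1.987 -0.002 -0.002] dist 0.0053
```

View pics/s27.png

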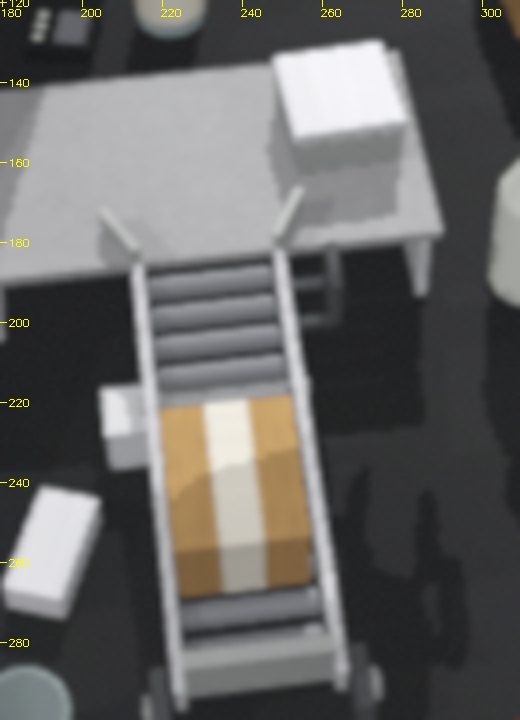

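Carton is rolling down nicely. Turn the tool for the tin.

```bash
python3 -m inch '0 0.014 0 0.35 0 0 -0.1;0 0.014 0 0.7 0 0 -0.1;0 0.014 0 1 0 0 -0.1;0 0.014 0 1 0 0 -0.1'; python3 -m inch '0 0 0 0.35 0 0 -0.1;0 0 0 0.7 0 0 -0.1;0 0 0 0.99 0 0 -0.1;0 0 0 0.99 0 0 -0.1'
python3 - <<'E'
from h import *
stat();go(st2w(-.133,.21,.125),stR(0))
s=bot.snapshot("side");crop(s,"s28",180,110,150,190,4)
t=bot.snapshot("top");crop(t,"t28",165,95,200,145,4)
E
```

```text
time: 27.78
position: [0.7127, 0.1729, 0.2482]
orientation: [1.901, 0.554, -1.896]
ft_force: [1.0, 0.5, -0.0]
finger_gap: 0.55
time: 28.28
position: [0.712, 0.173, 0.2487]
orientation: [2.197, 0.06, -2.191]
ft_force: [0.1, 0.7, -0.4]
finger_gap: 0.546
t 28.27 st [-0.1338  0.2079  0.2487] ax_st [[0.0, 1.0, 0.005], [0.003, 0.005, -1.0], [-1.0, 0.0, -0.003]] F [ 0.1  0.7 -0.4] gap 0.546 j [ 0.14  0.29  1.32 -0.    1.53  1.65]
row [ 0.4125  0.0028 -0.0059] [ 0.009 -0.005 -0.   ] dist 0.1238
```

View pics/s28.png

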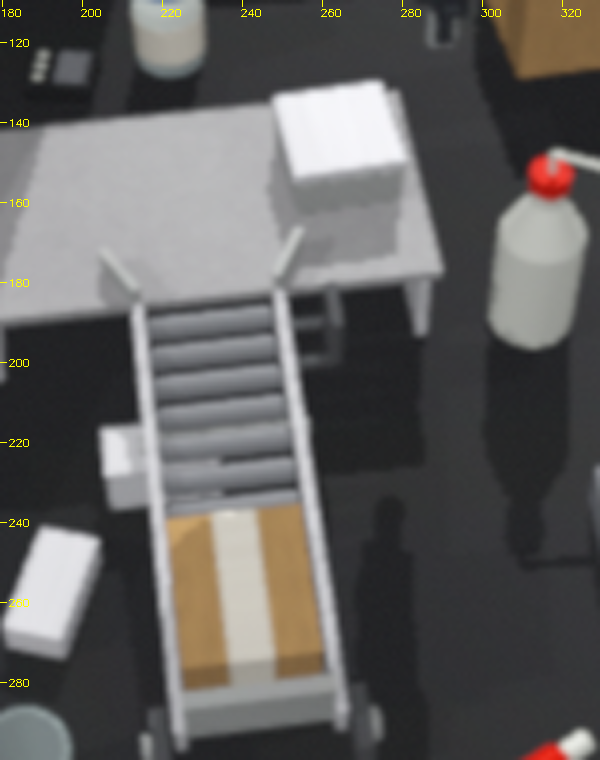

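View pics/t28.png

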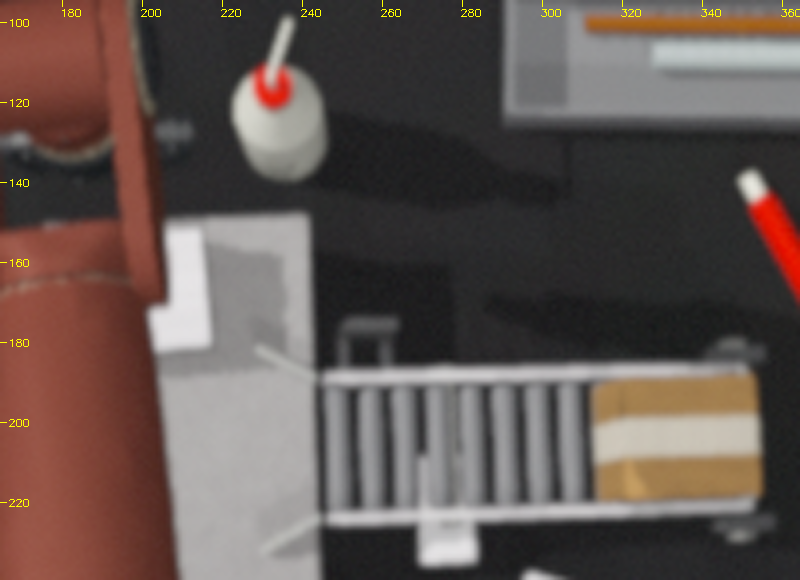

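```bash
python3 -m inch '0.15 0 0 0 0 0 -0.1;0.3 0 0 0 0 0 -0.1;0.41 0 0 0 0 0 -0.1;0.41 0 0.04 0 0 0 -0.1;0.41 0 0.09 0 0 0 -0.1;0.41 0 0.14 0 0 0 -0.1;0.41 0 0.19 0 0 0 -0.1;0.41 0 0.24 0 0 0 -0.1;0.41 0 0.29 0 0 0 -0.1;0.41 0 0.29 0 0 0 -0.1'
python3 - <<'E'
from h import *
stat()
s=bot.snapshot("side");crop(s,"s29",180,90,130,130,5)
E
```

```text
time: 29.62
position: [0.625, 0.1685, 0.1268]
orientation: [2.198, 0.061, -2.19]
ft_force: [-0.2, 0.7, -0.0]
finger_gap: 0.55
t 29.62 st [-0.1337  0.1208  0.1268] ax_st [[-0.0, 1.0, 0.005], [0.004, 0.005, -1.0], [-1.0, -0.0, -0.004]] F [-0.2  0.7 -0. ] gap 0.55 j [ 0.15  0.18  1.65 -0.    1.3   1.66]
```

View pics/s29.png

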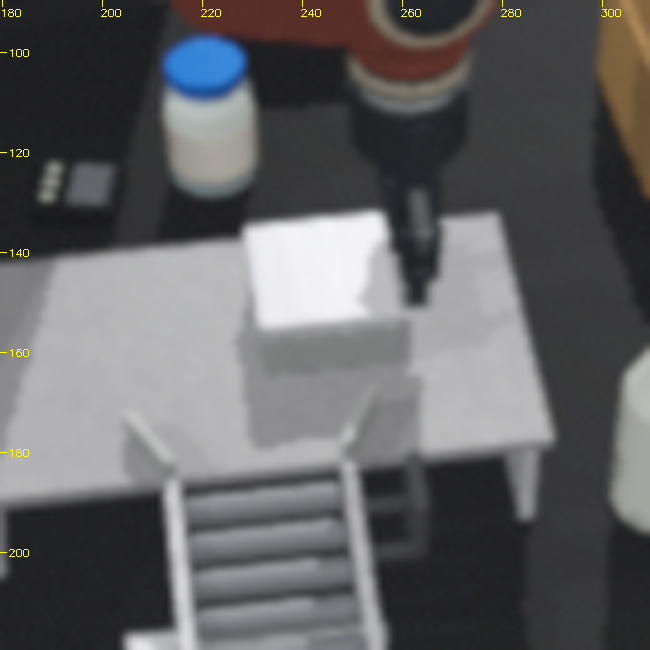

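```bash
python3 -m inch '0 0 0.04 0 0 0 -0.1;0 0 0.09 0 0 0 -0.1;0 0 0.14 0 0 0 -0.1;0 0 0.18 0 0 0 -0.1;0 0 0.203 0 0 0 -0.1;0 0 0.203 0 0 0 -0.1'
python3 - <<'E'
from h import *
stat()
s=bot.snapshot("side");crop(s,"s30",180,90,130,130,5)
t=bot.snapshot("top");crop(t,"t30",165,145,200,110,4)
E
```

```text
time: 30.42
position: [0.5636, 0.1651, 0.1263]
orientation: [2.196, 0.06, -2.192]
ft_force: [-0.2, -0.2, 0.6]
finger_gap: 0.552
t 30.43 st [-0.1333  0.0593  0.1263] ax_st [[-0.0, 1.0, 0.005], [0.002, 0.005, -1.0], [-1.0, -0.0, -0.002]] F [-0.2 -0.2  0.6] gap 0.552 j [ 0.16  0.05  1.8  -0.    1.29  1.67]
```

View pics/s30.png

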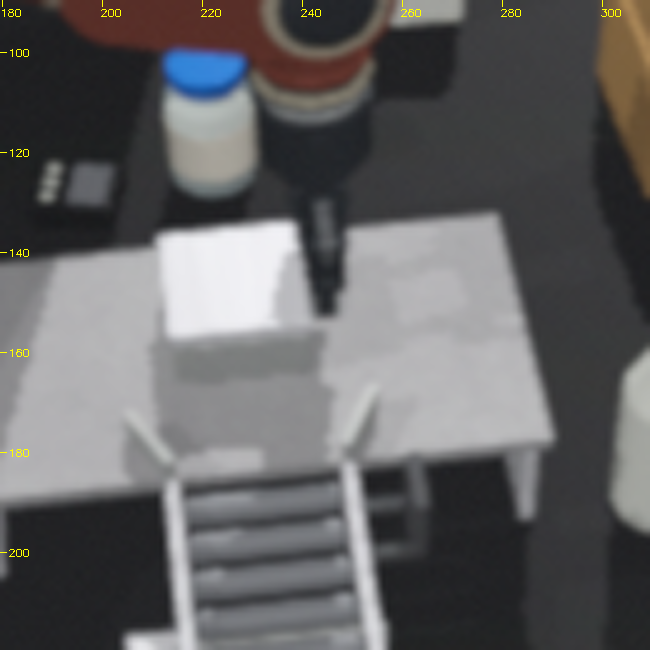

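View pics/t30.png

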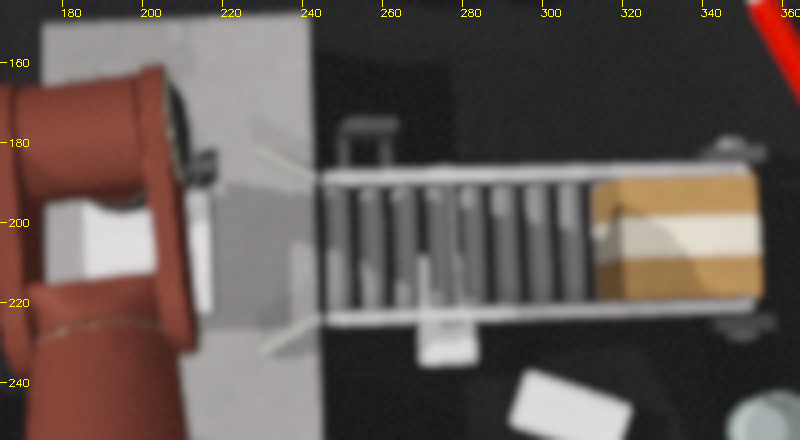

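```bash
python3 -m inch '0 0 -0.08 0 0 0 -0.1;-0.12 0 -0.1 0 0 0 -0.3;-0.28 -0.1 -0.05 -0.3 0 0 -0.3;-0.3 -0.2 0.05 -0.6 0 0 -0.3;-0.3 -0.3 0.15 -0.99 0 0 -0.3;-0.3 -0.315 0.2 -0.99 0 0 -0.3';python3 -m inch '0 0 0 -0.35 0 0 -0.3;0 0 0 -0.7 0 0 -0.3;0 0 0 -1 0 0 -0.3;0 0 0 -1 0 0 -0.3'
python3 - <<'E'
from h import *
stat();go(st2w(-.222,0,.125),stR(90))
E
```

```text
time: 31.28
position: [0.4967, 0.2571, 0.2149]
orientation: [1.893, 0.561, -1.896]
ft_force: [0.4, -0.1, -0.5]
finger_gap: 0.649
time: 31.78
position: [0.4966, 0.2564, 0.2141]
orientation: [1.547, 0.946, -1.553]
ft_force: [0.5, 0.5, 0.2]
finger_gap: 0.653
t 31.77 st [-0.2278 -0.0031  0.2141] ax_st [[0.001, 0.501, 0.865], [-0.003, 0.865, -0.501], [-1.0, -0.002, 0.003]] F [0.5 0.5 0.2] gap 0.653 j [ 0.34 -0.09  1.78 -0.    1.45  0.82]
row [0.297  0.0192 0.0108] [-1.003  0.004  0.005] dist 0.0894
```

```bash
python3 -m inch '0 0.01 0 -0.35 0 0 -0.3;0.1 0.01 0 -0.7 0 0 -0.3;0.25 0.01 0.01 -1 0 0 -0.3;0.297 0.01 0.01 -1 0 0 -0.3;0.297 0.01 0.01 -1 0 0 -0.3'; python3 -m inch '0 0 0.06 0 0 0 -0.3;0 0 0.11 0 0 0 -0.3;0 0 0.16 0 0 0 -0.3;0 0 0.21 0 0 0 -0.3;0 0 0.26 0 0 0 -0.3;0 0 0.3 0 0 0 -0.3;0 0 0.3 0 0 0 -0.3';python3 - <<'E'
from h import *
stat()
s=bot.snapshot("side");crop(s,"s31",180,90,130,130,5)
E
```

```text
time: 32.4
position: [0.4971, 0.2518, 0.1241]
orientation: [1.172, 1.232, -1.182]
ft_force: [0.6, -0.9, 0.0]
finger_gap: 0.651
time: 33.28
position: [0.5015, 0.1605, 0.125]
orientation: [1.174, 1.23, -1.183]
ft_force: [-0.0, 0.2, 0.1]
finger_gap: 0.652
t 33.27 st [-0.1318 -0.003   0.125 ] ax_st [[0.003, 0.007, 1.0], [-0.004, 1.0, -0.007], [-1.0, -0.004, 0.003]] F [-0.   0.2  0.1] gap 0.652 j [ 0.17 -0.09  1.94 -0.    1.3   0.13]
```

View pics/s31.png

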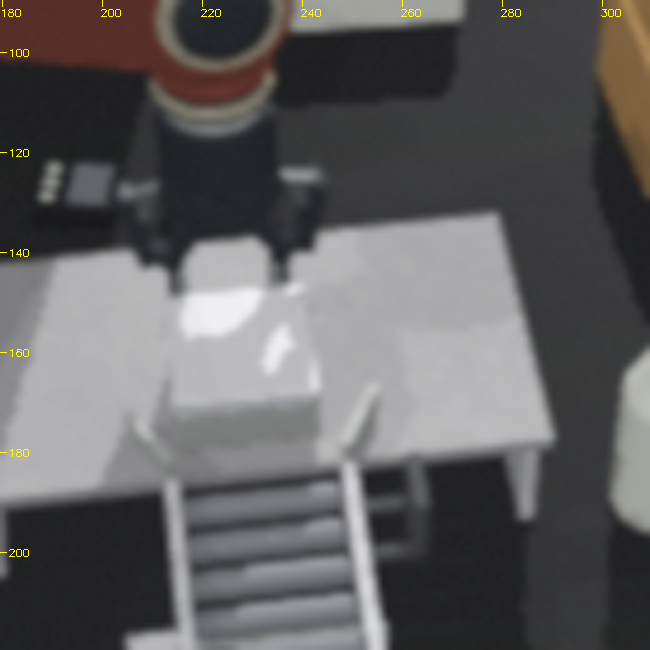

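```bash
python3 -m inch '0 0.01 0.04 0 0 0 -0.3;0 0.01 0.08 0 0 0 -0.3;0 0.01 0.12 0 0 0 -0.3;0 0.01 0.16 0 0 0 -0.3;0 0.01 0.16 0 0 0 -0.3';python3 - <<'E'
from h import *
stat()
s=bot.snapshot("side");crop(s,"s32",180,90,130,130,5)
E
```

```text
time: 33.95
position: [0.5062, 0.1114, 0.1246]
orientation: [1.172, 1.228, -1.185]
ft_force: [0.5, -0.2, -0.0]
finger_gap: 0.649
t 33.95 st [-0.0825 -0.0007  0.1246] ax_st [[0.005, 0.008, 1.0], [-0.005, 1.0, -0.008], [-1.0, -0.005, 0.005]] F [ 0.5 -0.2 -0. ] gap 0.649 j [ 0.08 -0.11  1.95 -0.01  1.3   0.04]
```

View pics/s32.png

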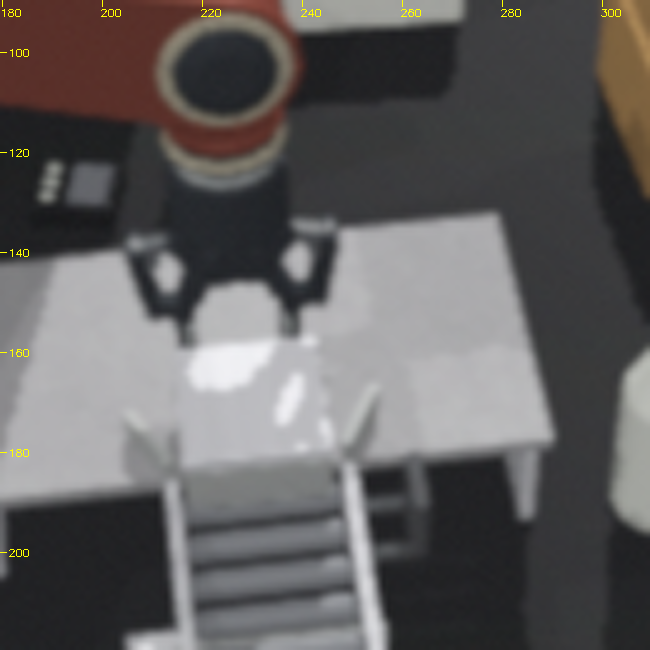

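```bash
python3 -m inch '0 0 0.03 0 0 0 -0.3;0 0 0.06 0 0 0 -0.3;0 0 0.09 0 0 0 -0.3;0 0 0.12 0 0 0 -0.3;0 0 0.15 0 0 0 -0.3;0 0 0.15 0 0 0 -0.3;0 0 0.1 0 0 0 -0.3;0 0 0 0 0 0 -0.3';python3 - <<'E'
from h import *
stat()
s=bot.snapshot("side");crop(s,"s33",180,120,130,180,4)
E
```

```text
time: 35.0
position: [0.5061, 0.1126, 0.1244]
orientation: [1.173, 1.228, -1.186]
ft_force: [0.7, 0.6, -0.2]
finger_gap: 0.652
t 35.0 st [-0.0837 -0.0007  0.1244] ax_st [[0.005, 0.009, 1.0], [-0.005, 1.0, -0.009], [-1.0, -0.005, 0.005]] F [ 0.7  0.6 -0.2] gap 0.652 j [ 0.08 -0.11  1.95 -0.    1.3   0.04]
```

View pics/s33.png

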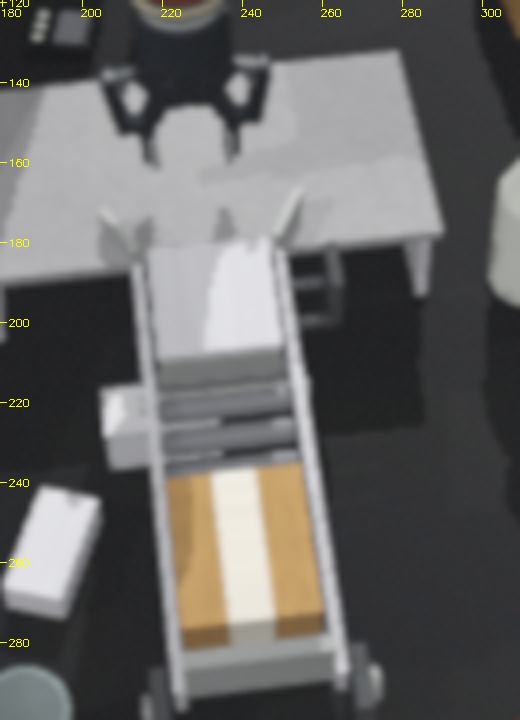

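Tin is on the rollers and rolling. Lift the tool clear and wait.

```bash
python3 -m inch '-0.1 0 -0.05 0 0 0 -0.3;-0.3 0 -0.15 0 0 0 -0.3;-0.4 0 -0.2 0 0 0 -0.3;-0.4 0 -0.2 0 0 0 -0.3;-0.4 0 -0.2 0 0 0 -0.3;-0.4 0 -0.2 0 0 0 -0.3;-0.4 0 -0.2 0 0 0 -0.3;-0.4 0 -0.2 0 0 0 -0.3;-0.4 0 -0.2 0 0 0 -0.3;-0.4 0 -0.2 0 0 0 -0.3';python3 -m inch '0 0 0 0 0 0 -0.3;0 0 0 0 0 0 -0.3;0 0 0 0 0 0 -0.3;0 0 0 0 0 0 -0.3;0 0 0 0 0 0 -0.3;0 0 0 0 0 0 -0.3;0 0 0 0 0 0 -0.3;0 0 0 0 0 0 -0.3';python3 - <<'E'
from h import *
stat()
s=bot.snapshot("side");crop(s,"s34",170,160,130,150,5)
t=bot.snapshot("top");crop(t,"t34",225,145,150,110,5)
E
```

```text
time: 36.3
position: [0.5037, 0.176, 0.2443]
orientation: [1.173, 1.232, -1.182]
ft_force: [-1.4, -0.7, 0.1]
finger_gap: 0.65
time: 37.3
position: [0.5038, 0.176, 0.2444]
orientation: [1.173, 1.232, -1.182]
ft_force: [0.4, -0.6, -0.3]
finger_gap: 0.65
t 37.3 st [-1.472e-01  1.000e-04  2.444e-01] ax_st [[0.002, 0.007, 1.0], [-0.005, 1.0, -0.007], [-1.0, -0.005, 0.002]] F [ 0.4 -0.6 -0.3] gap 0.65 j [ 0.2  -0.17  1.81 -0.    1.51  0.15]
```

View pics/s34.png

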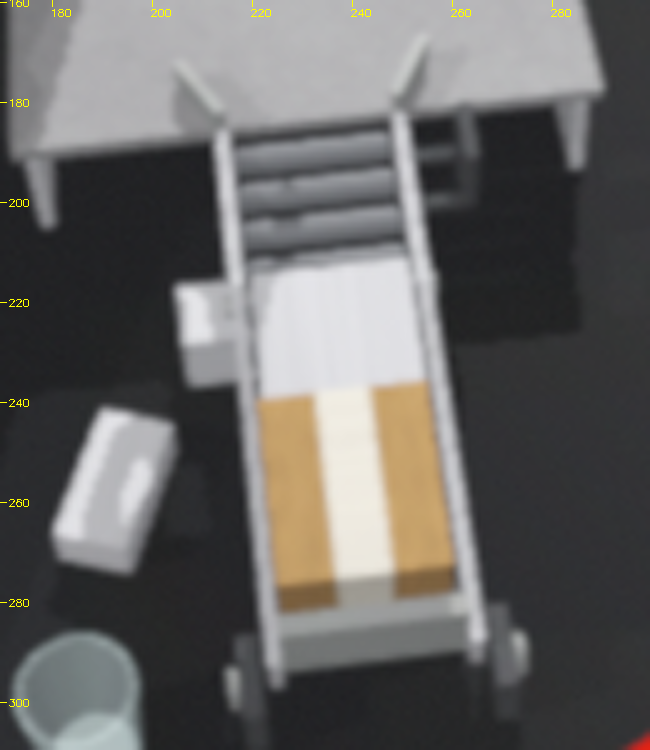

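View pics/t34.png

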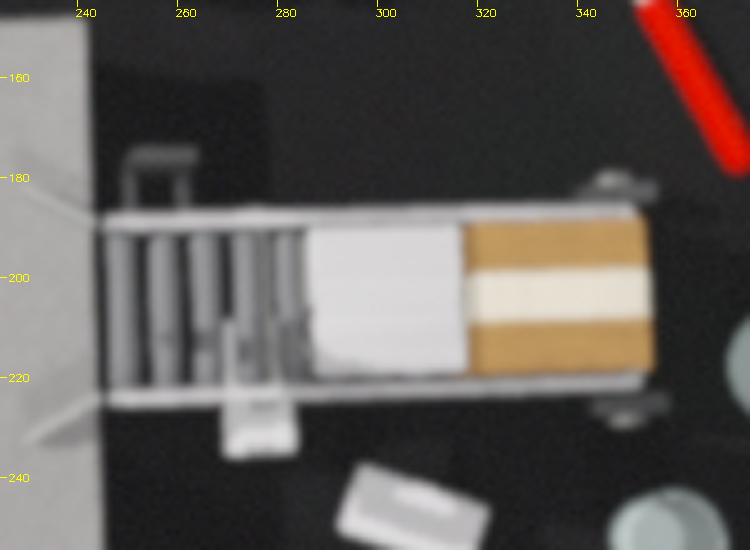

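Run:
```python
from h import *
t=bot.snapshot("top");s=bot.snapshot("side")
c,q=np.cos(.136),np.sin(.136)
def tl(S,p,h):  # along-track coord (from hinge, toward head) and y for point at height h above roller plane
    o,d=ray(S,*p);o=w2st(o);d=np.array([d@XS,d@YS,d[2]])
    n=np.array([q,0,c]);pl=np.array([.36,0,.03])+n*(.02+h)
    P=o+d*(n@(pl-o))/(n@d);r=P-np.array([.36,0,.03]);return np.round([r[0]*c-r[2]*q,P[1]],4)
print("top: tin back",tl(t,(286,190),.05),tl(t,(287.5,219.5),.05)," carton back",tl(t,(318.3,189),.085),tl(t,(318.8,218.5),.085),"front",tl(t,(352,188.5),.085),tl(t,(354,218.5),.085))
print("side: tin back",tl(s,(221,214),.05),tl(s,(251,211.5),.05),"carton back",tl(s,(221,239.5),.085),tl(s,(253,236),.085),"front",tl(s,(225.5,276),.085),tl(s,(258.5,272.5),.085))
print("stop top near edge side",tl(s,(224,286),.039),tl(s,(261,281),.039))
stat()
```

```text
top: tin back [-0.2316  0.0493] [-0.2309 -0.0456]  carton back [-0.1344  0.0465] [-0.1376 -0.0469] front [-0.0237  0.0455] [-0.0229 -0.0505]
side: tin back [-0.2274 -0.0441] [-0.2242  0.046 ] carton back [-0.1272 -0.0512] [-0.1263  0.0388] front [-0.0195 -0.0492] [-0.0177  0.0391]
stop top near edge side [-0.0087 -0.0568] [-0.0096  0.0456]
t 37.5 st [-1.472e-01  1.000e-04  2.443e-01] ax_st [[0.002, 0.007, 1.0], [-0.005, 1.0, -0.007], [-1.0, -0.005, 0.002]] F [-0.2 -0.1 -0.1] gap 0.648 j [ 0.2  -0.17  1.81 -0.    1.51  0.15]
```

```bash
python3 -m inch '0 0 0 0 0 0 -0.3;0 0 0 0 0 0 -0.3;0 0 0 0 0 0 -0.3;0 0 0 0 0 0 -0.3;0 0 0 0 0 0 -0.3;0 0 0 0 0 0 -0.3;0 0 0 0 0 0 -0.3;0 0 0 0 0 0 -0.3' >/dev/null
python3 - <<'E'
from h import *
a=cv2.imread("pics/t19.png");
t=bot.snapshot("top");crop(t,"t35",225,145,150,110,5)
o=cv2.imread("pics/t34.png");n=cv2.imread("pics/t35.png")
print("motion diff",cv2.absdiff(o,n).max(),cv2.absdiff(o,n).mean())
c,q=np.cos(.136),np.sin(.136)
def tl(S,p,h):
    o,d=ray(S,*p);o=w2st(o);d=np.array([d@XS,d@YS,d[2]])
    nn=np.array([q,0,c]);pl=np.array([.36,0,.03])+nn*(.02+h)
    P=o+d*(nn@(pl-o))/(nn@d);r=P-np.array([.36,0,.03]);return np.round([r[0]*c-r[2]*q,P[1]],4)
for u in (343,344,345,352): print(u,tl(t,(u,203),.039))
cv2.imwrite("pics/t19c.png",cv2.resize(a[240:440,620:800],None,fx=4,fy=4,interpolation=cv2.INTER_CUBIC)[:600])
E
```

```text
motion diff 13 1.0096404040404041
343 [-0.0408  0.003 ]
344 [-0.0374  0.0029]
345 [-0.034   0.0028]
352 [-0.0102  0.0022]
```

View pics/t19c.png

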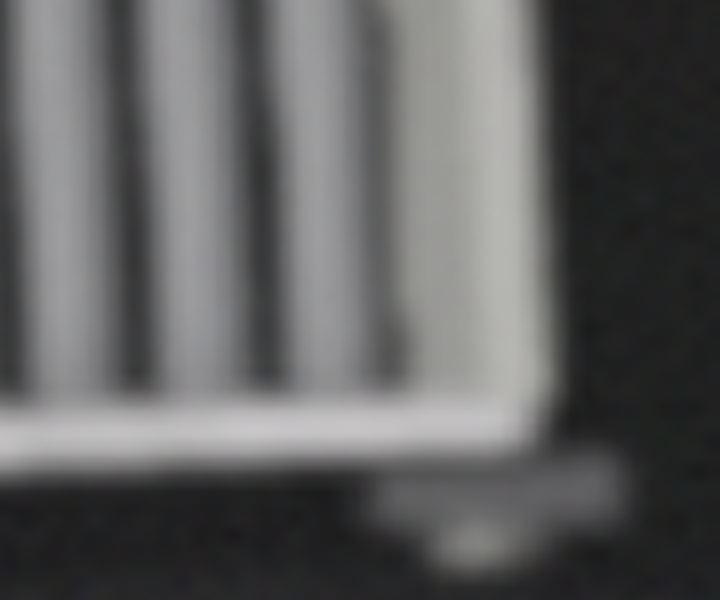

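Run:
```python
from h import *
stat();print(bot.sign_off())
```

```text
t 38.55 st [-1.472e-01  1.000e-04  2.443e-01] ax_st [[0.002, 0.007, 1.0], [-0.005, 1.0, -0.007], [-1.0, -0.005, 0.002]] F [-0.5 -0.8 -0.2] gap 0.651 j [ 0.2  -0.17  1.81 -0.    1.51  0.15]
the job is handed in; nothing more can be done
None
```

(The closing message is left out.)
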